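# Make up the microphone kit and the in-ear kit

### The arm

A 6-joint arm with a two-finger parallel gripper is mounted at the origin on a cart in front of the work surface, level with it; the furniture and walls round the work are solid. World frame = base frame: x ahead of the robot, y to its left, z up, the work surface at z = 0. Lengths are in mm, angles in rad, forces in N, time in s.
With the tool pointing down it reaches from about 325 to 750 mm from the base axis. Payload 7.6 kg.
Tool frame: the origin (TCP) lies at the very end of the fingers, on their centre line; the grasp point (between the pads) lies 19 mm behind it (bot.grip_point_offset is the distance from the TCP to the grasp point, in mm); x points along the fingers, y is the direction in which the jaws open and shut, and the axes are right-handed (so a half turn about x gives the same grasp; the last joint's range is limited). The gripper opens to 85 mm and grips with 20 to 120 N. Pads are 22 mm wide; open, the fingers measure 114 mm over their backs; the gripper's body (76 mm by 85 mm) begins 54 mm behind the grasp point. The pads swing forward as they close: fully open they stand 13 mm farther back than shut.
Start: joints at [1.182, 0.052, 1.401, -0, 1.689, -0.07], TCP at [164.533, 498.573, 231.323] pointing down, gripper open.
Joint ranges: [-2.9, 2.9], [-0.91, 2.17], [0.12, 2.37], [-1.06, 4.2], [0.26, 2.73], [-2.93, 2.93]. Speed limits (rad/s): [2.57, 2.57, 3.01, 3.14, 3.14, 3.14].

### API

Orientations are given as a unit quaternion [w, x, y, z].
In Python, from cell import bot gives the robot as it stands.
- The arm moves only by the tool apply_moves, never from a script. Its argument "increments" is text: rows parted by semicolons, each of 7 numbers parted by spaces: the shift along the tool's x, y, z in mm, then the turn, a rotation vector about the tool's x, y, z in rad, then the opening, from 0 (shut) to 1 (fully open). A call has exactly 10 rows; each row is the pose to reach, as a shift and turn from the pose measured when the call began, along the tool's axes at that moment; what a row does not reach only later rows make up. A row lasts 1/12 s, in which the tool goes at most 41.7 mm and 7.16 degrees, less where a joint would pass 70% of its speed; a pose out of reach is approached as far as the arm can. A call with a gripper value outside its range is refused whole. The fingers move at their own pace and stop on an object; "squeeze" is the grip in N (left out, the last holds). Time passes only in rows, so rows that repeat a pose let the fingers close, or fill a call up. It gives the time, the measured TCP pose, the force and the opening at its end, in the units of the state.
- bot.sense(): the state, without advancing time (a new reading comes with each control period).
- bot.snapshot(name): name is "scene" or "top" or "wrist"; returns the picture (400x640x3 uint8, red, green, blue); there is no depth.
- bot.camera_model(name): a dict with "fx", "fy", "cx", "cy" (pixels), "D" ([k1, k2, p1, p2, k3] as OpenCV has them; the pictures are not rectified), "position" and "orientation" of the camera in the world. Camera axes: x right, y down, z forward; pixel columns grow to the right and rows downward; lengths in mm; the calibration is good to about 2 mm. A picture is of the moment at which its call begins: read the wrist's pose just before it. camera_model takes no time and is no camera call; for the wrist camera it gives the pose at the moment of the call.
- bot.hand_in(): hands the job in, once; it reports no verdict.
The state is a dict: "t": time; "qpos": joint angles; "joint_velocities": joint speeds; "joint_torque": joint torques, N m; "tool_pos": TCP position; "tcp_rot": TCP orientation; "wrist_force": force on the tool from outside, world axes, zero at the start; "ft_torque": the same for the moment, N m; "grip_width": opening from 0.0 (shut) to 1.0 (fully open).
Only numpy, scipy, OpenCV 4.12 (cv2) and the standard library are available. Lean on these libraries where they do the work, as an engineer would, in place of code of your own. Each camera call takes 0.05 s, during which the arm holds its last target.

### The job

Make up the two wireless kits in their grey trays: the microphone kit, in the longer tray, gets the spare cell lying in the cradle on the floor of the well, the black receiver stick lying in the cradle on the end deck, and the plain belt pack; the in-ear kit, in the shorter tray, gets the jar of ear tips upright inside the round ring on the floor of the well, and the belt pack with the white wire clip. Each pack finally lies flat, face up as now, on the two ledges over its filled well, with its antenna at the tray end whose wall has the gap; set the packs down, do not drop them. Leave the grey charger and the steel memory stick where they are.

Things in the scene. Friction and masses are not known exactly. Their poses are not given: they have to be found in the camera images.
- mic_tray: Longer grey tray, fixed. Origin under the well's centre, z up, in mm: outline x -126..66, y +-48. Well 76 long (x), floor z 4, open on both long sides, end ledges z 28. Walls to z 38 round the pack place at x +-60, y +-38; +x end wall has a 42 gap. On the floor: rib cradle (to z 12, y +-13), cell along x. Deck past -x end, z 24: cradle 32 x 80 along y, to z 30, centre x -102, for the stick.
- ear_tray: Shorter grey plastic tray, no deck, fixed. Origin under the well's centre, z up, in mm: outline x +-66, y +-48. Well 76 long (x), floor z 4, open on both long sides, a ledge at each end, z 28. Walls to z 38 round the pack place at x +-60, y +-38; +x end wall has a 42 gap, -x end wall is closed. On the well floor, centred, a ring 50 wide inside, top z 10, for the jar.
- plain_pack: Belt pack with a bare top: only small screens and keys. Flat black body 104 x 60 x 20 mm, 0.165 kg, thin antenna and pale plug on one short end. Origin on the underside, 24 mm inside the antenna end: body centre at own x -28 mm; +x to the antenna, z up. Grip across the 60 mm at body centre. Seated: body centre over the tray's origin, +x as the tray's, underside at z 28 mm.
- wire_pack: Belt pack with a white wire clip, a loop over its top (to 28 mm, look only). Flat black body 104 x 60 x 20 mm, 0.165 kg, thin antenna and pale plug on one short end. Origin on the underside, 24 mm inside the antenna end: body centre at own x -28 mm; +x to the antenna, z up. Grip across the 60 mm at body centre. Seated: body centre over the tray's origin, +x as the tray's, underside at z 28 mm.
- cell: Spare AA cell, brown sleeve with a pale end, 50 mm long, 15 mm across as seen; it behaves as a box 50 x 12 x 15 mm and does not roll. 0.024 kg, lying along its own x. Origin under its middle, z up. Grip across its middle (y). Either end may lead.
- receiver: Plug-in receiver stick, black with a thin bright line along its top, 63 mm long (own x), 16 mm wide (y), 8 mm high, 0.018 kg, lying flat. Origin under its centre, z up. Grip across the 16 mm, at the middle. Either end may lead.
- tip_jar: Small clear jar of ear tips with a round screw lid: 33 mm across the lid, 30 mm across the body, 22 mm high (lid from 14 to 22 mm), 0.03 kg, upright. Origin at the centre of its underside, z up.
- charger: Bystander: grey single-cell charger, 44 x 30 x 20 mm, loose; stays where it is. Origin under its centre.
- stick: Bystander: steel memory stick, 18 x 57 x 11 mm, loose; stays where it is. Origin under its centre.
There are look-alikes about, which are no part of the job. Of the things that look like the tip_jar, the smaller one is meant. Leave any purple look-alike of the plain_pack alone.

How it is judged (in metres and radians):
At the end, for the whole second after the job is handed in: Cell on the well floor in its cradle (15 mm along, 12 mm across, 0.35 rad); stick flat in the deck cradle (12 mm, 0.35 rad); jar upright inside the ring (12 mm); each pack flat on both ledges of its own tray (13 mm, 0.25 rad), antenna at the gapped end; all released and at rest (x of cell in the frame of mic_tray between -0.015 and 0.015 m and y of cell in the frame of mic_tray between -0.012 and 0.012 m and z of cell in the frame of mic_tray between 0.001 and 0.007 m and angle between cell's own z axis and vertical below 0.15 rad and linear speed of each of cell, receiver, tip_jar, plain_pack, wire_pack below 0.02 m/s and contact force between the fingers and cell below 0.1 N and angle between the x axis of cell and the x axis of mic_tray, either way round below 0.35 rad and x of receiver in the frame of mic_tray between -0.114 and -0.09 m and y of receiver in the frame of mic_tray between -0.012 and 0.012 m and z of receiver in the frame of mic_tray between 0.021 and 0.027 m and angle between each of receiver, tip_jar's own z axis and vertical below 0.12 rad and contact force between the fingers and receiver below 0.1 N and angle between the x axis of receiver and the y axis of mic_tray, either way round below 0.35 rad and x of tip_jar in the frame of ear_tray between -0.012 and 0.012 m and y of tip_jar in the frame of ear_tray between -0.012 and 0.012 m and z of tip_jar in the frame of ear_tray between 0.001 and 0.007 m and contact force between the fingers and tip_jar below 0.1 N and x of plain_pack in the frame of mic_tray between 0.015 and 0.041 m and y of plain_pack in the frame of mic_tray between -0.013 and 0.013 m and z of plain_pack in the frame of mic_tray between 0.025 and 0.031 m and angle between each of plain_pack, wire_pack's own z axis and vertical below 0.06 rad and contact force between the fingers and plain_pack below 0.1 N and angle between the x axis of plain_pack and the x axis of mic_tray, either way round below 0.25 rad and x of wire_pack in the frame of ear_tray between 0.015 and 0.041 m and y of wire_pack in the frame of ear_tray between -0.013 and 0.013 m and z of wire_pack in the frame of ear_tray between 0.025 and 0.031 m and contact force between the fingers and wire_pack below 0.1 N and angle between the x axis of wire_pack and the x axis of ear_tray, either way round below 0.25 rad); the robot touches nothing.
It fails at once if a belt pack is dropped (falls free at more than 0.6 m/s, about 2 cm) ((linear speed of plain_pack above 0.6 m/s and contact force between the fingers and plain_pack below 0.05 N and contact force between plain_pack and anything else below 0.05 N) or (linear speed of wire_pack above 0.6 m/s and contact force between the fingers and wire_pack below 0.05 N and contact force between wire_pack and anything else below 0.05 N)).
It fails at once if the charger or the memory stick is moved by more than 20 mm (distance of any of charger, stick from where it was at the start of the episode above 0.02 m).
It also fails if it takes over 120 s, if anything falls off the work surface, if the arm or the gripper's body presses on something with over 40 N, if the wrist force passes 120 N, or if a joint passes its speed limit or range.

## Working session

There is one attempt and no reset: what is moved stays moved. The work goes in short steps, Python scripts to look and compute and a tool call to move; the robot and the scene stay as the last step left them, time stands still between calls to the robot, and variables do not carry over. Pictures are saved under pics/ and viewed, and the job is handed in when it is done.

Besides the shell and the picture viewer there is one more tool, called after "Emit:" as a command line: name --argument value ..., lists and objects as JSON in quotes. apply_moves: Moves the arm, as the interface text tells. Its arguments: {"type":"object","properties":{"increments":{"type":"string"},"squeeze":{"type":"number"}},"required":["increments"]}

```bash
ls; mkdir -p pics
python3 - <<'E'
from cell import bot
import cv2
s=bot.sense();print(s)
for n in("scene","top"):
    im=bot.snapshot(n);cv2.imwrite(f"pics/{n}0.png",im[:,:,::-1]);c=bot.camera_model(n);print(n,c)
E
```

```text
pics
{'t': 0.0, 'qpos': array([ 1.18167462e+00,  5.28418988e-02,  1.40171843e+00,  1.14227241e-05,
        1.68857286e+00, -7.02697753e-02]), 'joint_velocities': array([ 1.12455593e-03,  1.23520068e-03, -5.92305085e-05, -1.00470372e-03,
        1.70128559e-03,  3.74934536e-04]), 'joint_torque': array([ 1.39610125e-03, -3.81672263e+01, -3.60188413e+01,  5.97213398e-05,
        6.07306516e-03,  2.31168599e-05]), 'tool_pos': array([164.42492697, 498.28182148, 230.47290754]), 'tcp_rot': array([ 0.69801161,  0.11172431,  0.69826744, -0.11278319]), 'wrist_force': array([-0.8531484 ,  0.0576696 ,  0.65230701]), 'ft_torque': array([ 0.01844708, -0.01767797,  0.01461183]), 'grip_width': 1.0028872679597942}
scene {'fx': 518.5376540208447, 'fy': 518.5376540208447, 'cx': 316.3522232743375, 'cy': 202.53688500285216, 'D': array([0.05869297, 0.        , 0.        , 0.        , 0.        ]), 'position': array([ 753.00657015, -612.97471694, 1366.45850071]), 'orientation': array([-0.24406784,  0.9552643 ,  0.16161998, -0.04218988])}
top {'fx': 444.89886688288834, 'fy': 444.89886688288834, 'cx': 316.16995446662474, 'cy': 201.97233978511952, 'D': array([-0.08438238,  0.        ,  0.        ,  0.        ,  0.        ]), 'position': array([ 357.14374989,   75.09249822, 1123.48667793]), 'orientation': array([ 0.05387548, -0.70361963,  0.70681061, -0.04935188])}
```

View pics/top0.png

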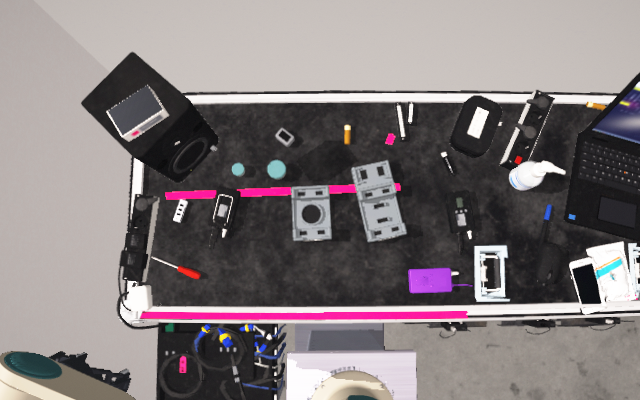

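View pics/scene0.png

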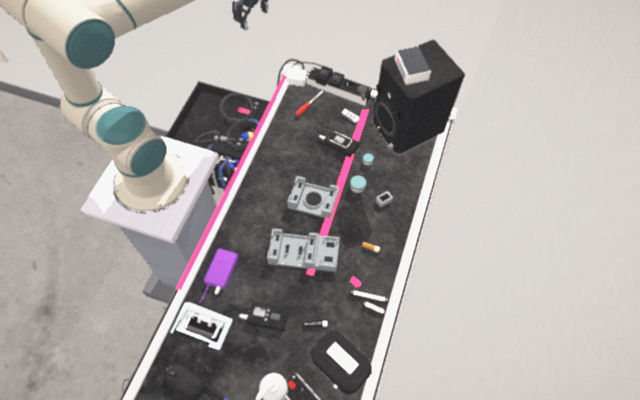

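The top view shows the ear tray near (311,213), the mic tray near (378,202), two packs near (224,210) and (461,215), two jars near (238,170) and (277,170), and the cell near (347,134). I'll zoom in.

Run:
```python
import cv2
im=cv2.imread("pics/top0.png")
cv2.imwrite("pics/z1.png",cv2.resize(im[90:270,150:350],None,fx=4,fy=4,interpolation=cv2.INTER_CUBIC)[:600])
cv2.imwrite("pics/z2.png",cv2.resize(im[90:270,320:520],None,fx=4,fy=4,interpolation=cv2.INTER_CUBIC)[:720][:600])
cv2.imwrite("pics/z3.png",cv2.resize(cv2.imread("pics/scene0.png")[80:230,270:470],None,fx=4,fy=4,interpolation=cv2.INTER_CUBIC))
cv2.imwrite("pics/z4.png",cv2.resize(cv2.imread("pics/scene0.png")[200:350,220:420],None,fx=4,fy=4,interpolation=cv2.INTER_CUBIC))
```

```text
(no output)
```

View pics/z1.png

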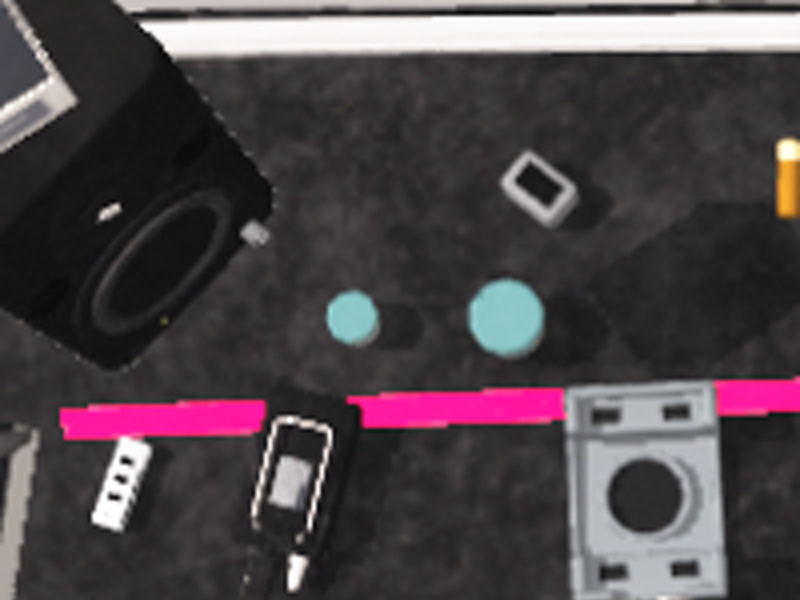

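View pics/z2.png

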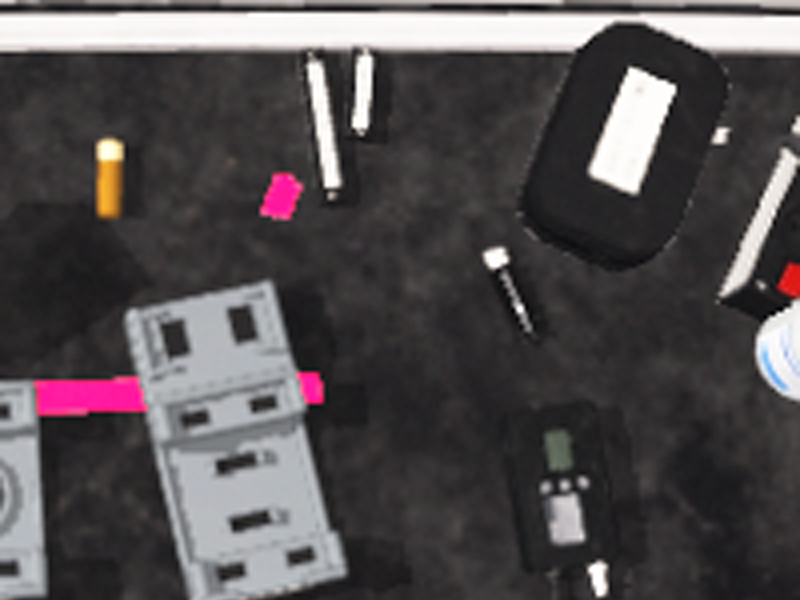

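View pics/z3.png

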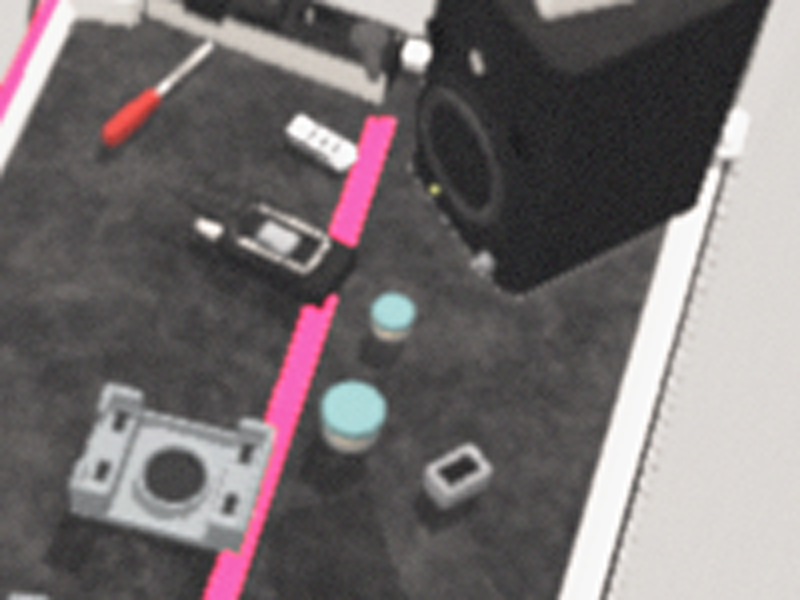

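View pics/z4.png

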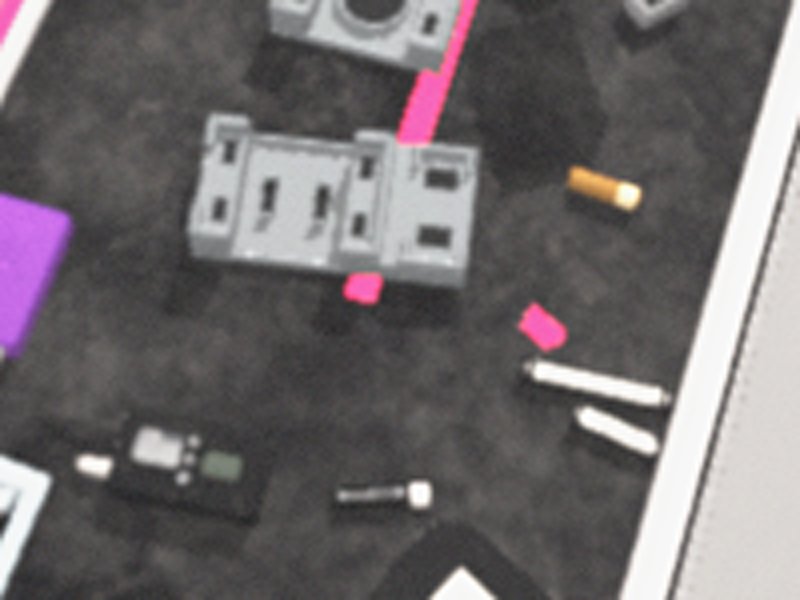

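Zoomed in, the wire pack has its clip and antenna pointing toward the robot. The small jar is at px (238,169), the cell at (347.5,134), and the receiver runs from (444,154) to (453,173). The mic tray's deck is at the far end.

I'll write ray and move helpers, then get positions.

```bash
cat > h.py <<'E'
from cell import bot
import cv2, numpy as np
from scipy.spatial.transform import Rotation as R
def rot(q): return R.from_quat(np.array(q)[[1,2,3,0]])
def cast(c,px,z):
    K=np.array([[c["fx"],0,c["cx"]],[0,c["fy"],c["cy"]],[0,0,1]])
    p=cv2.undistortPoints(np.array(px,float).reshape(-1,1,2),K,np.array(c["D"])).reshape(-1,2)
    d=rot(c["orientation"]).apply(np.c_[p,np.ones(len(p))]); o=np.array(c["position"])
    return o+d*((z-o[2])/d[:,2])[:,None]
def proj(c,P):
    P=np.array(P,float).reshape(-1,3); Rw=rot(c["orientation"]).inv()
    K=np.array([[c["fx"],0,c["cx"]],[0,c["fy"],c["cy"]],[0,0,1]])
    return cv2.projectPoints(Rw.apply(P-np.array(c["position"])),np.zeros(3),np.zeros(3),K,np.array(c["D"]))[0].reshape(-1,2)
def inc(pos,yaw):
    """TCP pos, tool down, jaw axis (tool y) at world angle yaw (mod pi)"""
    s=bot.sense(); r=rot(s["tcp_rot"]); p=np.array(s["tool_pos"])
    best=None
    for k in (-1,0,1,2):
        a=yaw+k*np.pi; y=[np.cos(a),np.sin(a),0]; x=[0,0,-1]; z=np.cross(x,y)
        t=R.from_matrix(np.array([x,y,z]).T); rv=(r.inv()*t).as_rotvec()
        if best is None or np.linalg.norm(rv)<np.linalg.norm(best): best=rv
    d=r.inv().apply(np.array(pos)-p)
    print("inc",np.round(d,1),np.round(best,3),"j6",round(s["qpos"][5],2),"j1",round(s["qpos"][0],2))
def st():
    s=bot.sense(); y=rot(s["tcp_rot"]).as_matrix()[:,1]
    print("t",round(s["t"],2),"pos",np.round(s["tool_pos"],1),"yaw",round(float(np.arctan2(y[1],y[0])),3),"F",np.round(s["wrist_force"],1),"g",round(s["grip_width"],3),"q",np.round(s["qpos"],2))
def shot(n,f):
    c=bot.camera_model(n); im=bot.snapshot(n)[:,:,::-1].copy(); cv2.imwrite(f"pics/{f}.png",im)
    np.save(f"pics/{f}.npy",np.array(c,dtype=object),allow_pickle=True); return c,im
def load(f): return np.load(f"pics/{f}.npy",allow_pickle=True).item(), cv2.imread(f"pics/{f}.png")
E
python3 - <<'E'
from h import *
c=bot.camera_model("top");st()
def z1(*p): return [(x/4+150-.0,y/4+90) for x,y in p]
def z2(*p): return [(x/4+320,y/4+90) for x,y in p]
print("jar",cast(c,z1((352,317)),22)); print("bigjar",cast(c,z1((506,317)),22))
print("cell",cast(c,z2((110,143),(110,215)),15))
print("recv",cast(c,z2((492,250),(535,335)),8))
print("mic corners",cast(c,z2((127,312),(272,284),(345,572),(190,598)),38))
print("ear corners",cast(c,z1((568,388),(716,382),(727,590),(575,598)),38))
print("wire",cast(c,z1((268,385),(360,402),(320,555)),20))
print("plain",cast(c,z2((512,407),(595,405),(615,562),(525,570)),20))
print("hub",cast(c,z1((122,437),(110,528)),11)); 
print(rot(c["orientation"]).as_matrix().round(2), np.round(rot(bot.camera_model("wrist")["orientation"]).as_matrix(),2),bot.camera_model("wrist"))
E
```

```text
t 0.1 pos [164.4 498.3 230.6] yaw 1.252 F [0.1 0.2 0. ] g 1.004 q [ 1.18  0.05  1.4   0.    1.69 -0.07]
jar [[604.29715916 280.11335727  22.        ]]
bigjar [[603.58871174 182.03006912  22.        ]]
cell [[ 7.19427317e+02 -7.96351335e-02  1.50000000e+01]
 [ 6.71219189e+02  6.94444683e-01  1.50000000e+01]]
recv [[ 649.31135456 -247.42666609    8.        ]
 [ 592.99771332 -272.65413847    8.        ]]
mic corners [[ 602.14910288   -7.40321734   38.        ]
 [ 619.73191643  -98.60340617   38.        ]
 [ 439.05011225 -138.40956432   38.        ]
 [ 423.79260464  -43.05099058   38.        ]]
ear corners [[554.7419997  141.52776502  38.        ]
 [558.03220953  49.75036115  38.        ]
 [429.1488616   44.0921502   38.        ]
 [424.67630696 136.78146144  38.        ]]
wire [[561.10443874 333.08559819  20.        ]
 [549.8130387  274.1318945   20.        ]
 [453.05370062 297.28007002  20.        ]]
plain [[ 544.01885928 -251.75630694   20.        ]
 [ 545.0971835  -305.21439084   20.        ]
 [ 445.33017365 -312.67714936   20.        ]
 [ 440.79923075 -255.21065445   20.        ]]
hub [[529.65306295 428.57556545  11.        ]
 [471.27667024 434.00754123  11.        ]]
[[-0.   -0.99  0.15]
 [-1.    0.    0.01]
 [-0.01 -0.15 -0.99]] [[ 0.31  0.91  0.27]
 [ 0.95 -0.3  -0.09]
 [-0.    0.28 -0.96]] {'fx': 284.73535691993493, 'fy': 284.73535691993493, 'cx': 320.723971905231, 'cy': 200.27243737618363, 'D': array([-0.03440564,  0.        ,  0.        ,  0.        ,  0.        ]), 'position': array([ 96.01149859, 520.95551825, 372.91697628]), 'orientation': array([0.11660453, 0.80189097, 0.57999913, 0.083518  ])}
```

Run:
```python
from h import *
inc([585,215,260],1.6)
```

```text
inc [ -29.3 -137.3  488.2] [-0.348 -0.     0.001] j6 -0.07 j1 1.18
```

Emit:
apply_moves --increments "-10 -14 49 -0.035 0 0 0.9; -15 -28 98 -0.07 0 0 0.9; -20 -42 146 -0.105 0 0 0.9; -25 -56 190 -0.14 0 0 0.8; -29 -70 235 -0.175 0 0 0.8; -29 -82 280 -0.21 0 0 0.8; -29 -95 325 -0.245 0 0 0.8; -29 -108 375 -0.28 0 0 0.8; -29 -120 430 -0.32 0 0 0.8; -29 -137 488 -0.348 0 0 0.8"

```text
t: 0.93
tool_pos: [509.4, 264.1, 259.1]
tcp_rot: [0.707, -0.011, 0.707, 0.011]
wrist_force: [0.3, 1.4, 0.6]
grip_width: 0.798
```

Emit:
apply_moves --increments "0 0 68 0 0 0 0.8; 0 0 68 0 0 0 0.8; 0 0 68 0 0 0 0.8; 0 0 68 0 0 0 0.8; 0 0 68 0 0 0 0.8; 0 0 68 0 0 0 0.8; 0 0 68 0 0 0 0.8; 0 0 68 0 0 0 0.8; 0 0 68 0 0 0 0.8; 0 0 68 0 0 0 0.8"

```text
t: 1.77
tool_pos: [577.1, 266.4, 259.5]
tcp_rot: [0.707, -0.012, 0.707, 0.011]
wrist_force: [0.2, 0.2, -0.3]
grip_width: 0.799
```

Run:
```python
from h import *
st(); c,im=shot("wrist","w1")
```

```text
t 1.77 pos [577.1 266.4 259.5] yaw 1.602 F [ 0.2  0.2 -0.3] g 0.799 q [ 0.37  0.37  0.98 -0.    1.79 -1.23]
```

View pics/w1.png

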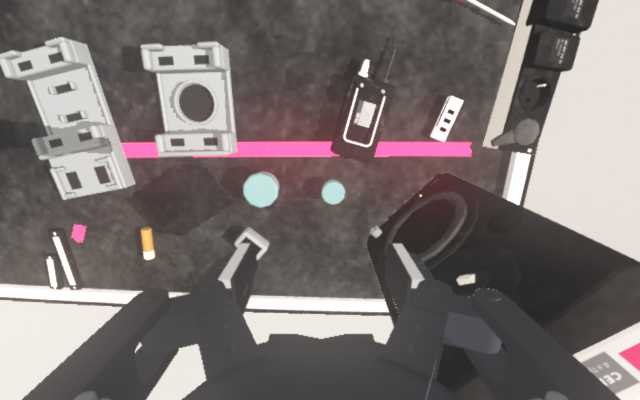

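Run:
```python
import cv2
im=cv2.imread("pics/w1.png")
cv2.imwrite("pics/w1a.png",cv2.resize(im[30:210,0:250],None,fx=3.2,fy=3.2,interpolation=cv2.INTER_CUBIC))
cv2.imwrite("pics/w1b.png",cv2.resize(im[30:240,230:480],None,fx=2.8,fy=2.8,interpolation=cv2.INTER_CUBIC))
```

```text
(no output)
```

View pics/w1a.png

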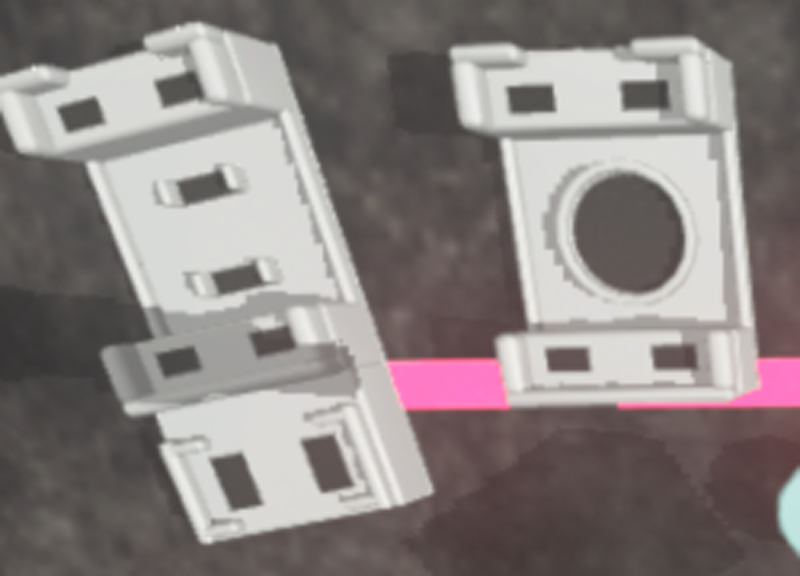

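View pics/w1b.png

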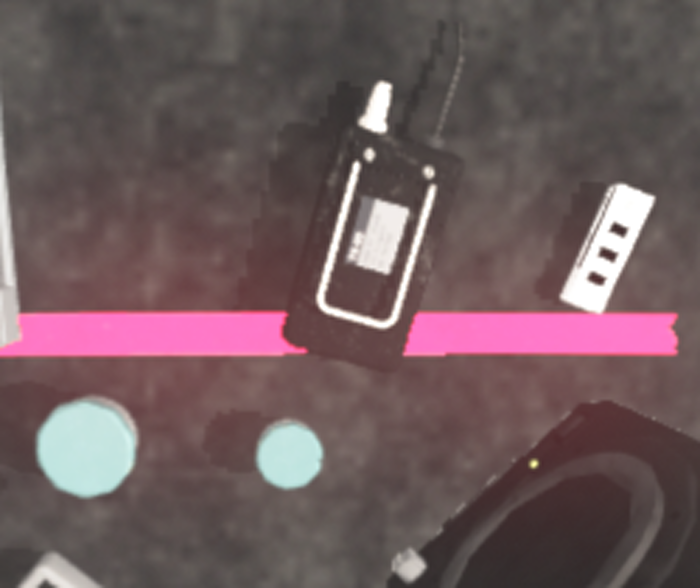

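The wrist view shows the gapped end walls of both trays facing the robot (top of the picture). Both cradles are open in their middles. The ledge windows are symmetric dark blobs, so I'll use those for the tray frames and colour masks for the jar, cell and clip.

```bash
cat > meas.py <<'E'
from h import *
def blobs(f,x0,y0,x1,y1,thr=95,S=6,amin=8,amax=600):
    c,im=load(f) if f!="top0" else (bot.camera_model("top"),cv2.imread("pics/top0.png"))
    g=cv2.cvtColor(im,cv2.COLOR_BGR2GRAY)[y0:y1,x0:x1]
    g=cv2.resize(g,None,fx=S,fy=S,interpolation=cv2.INTER_CUBIC)
    m=(g<thr).astype(np.uint8)
    n,l,s,ce=cv2.connectedComponentsWithStats(m)
    for i in range(1,n):
        a=s[i,4]/S/S
        if amin<a<amax:
            p=(ce[i]+.5)/S-.5+[x0,y0]; print(f,"blob",np.round(p,1),"area",round(a),"z28",np.round(cast(c,[p],28)[0,:2],1),"z4",np.round(cast(c,[p],4)[0,:2],1),"z24",np.round(cast(c,[p],24)[0,:2],1))
def col(f,lo,hi,z,amin=15):
    c,im=load(f) if f!="top0" else (bot.camera_model("top"),cv2.imread("pics/top0.png"))
    h=cv2.cvtColor(im,cv2.COLOR_BGR2HSV); m=cv2.inRange(h,np.array(lo),np.array(hi))
    for k in cv2.findContours(m,cv2.RETR_EXTERNAL,cv2.CHAIN_APPROX_NONE)[0]:
        if cv2.contourArea(k)<amin: continue
        r=cv2.minAreaRect(k); b=cast(c,cv2.boxPoints(r),z)[:,:2]; ce=cast(c,[r[0]],z)[0,:2]
        e=[b[1]-b[0],b[2]-b[1]]; e.sort(key=np.linalg.norm)
        print(f,"col px",np.round(r[0],1),"xy",np.round(ce,1),"size",[round(np.linalg.norm(v),1) for v in e],"long yaw",round(float(np.arctan2(e[1][1],e[1][0])%np.pi),3))
E
python3 - <<'E'
from meas import *
print("EAR");blobs("w1",155,45,235,152,thr=110);blobs("top0",292,187,331,240,thr=90)
print("MIC");blobs("w1",5,40,130,195,thr=110);blobs("top0",352,162,405,240,thr=90)
for f in("w1","top0"):
    print("teal");col(f,(80,50,100),(100,255,255),22)
    print("orange");col(f,(8,120,80),(25,255,255),12)
E
```

```text
EAR
w1 blob [232.1  67.1] area 237 z28 [450.4 154.2] z4 [446.8 147.2] z24 [449.8 153.1]
w1 blob [201.6  59.2] area 108 z28 [442.2 117.5] z4 [438.2 108. ] z24 [441.5 115.9]
w1 blob [165.6  60.5] area 98 z28 [444.3  73. ] z4 [440.4  60.7] z24 [443.7  70.9]
w1 blob [157.7 111.9] area 314 z28 [505.   56.2] z4 [505.   42.9] z24 [505.  54.]
w1 blob [210.8 141.2] area 82 z28 [540.1 122. ] z4 [542.4 112.9] z24 [540.5 120.5]
w1 blob [177.  141.9] area 73 z28 [542.2  77.4] z4 [544.6  65.4] z24 [542.6  75.4]
top0 blob [318.6 192.6] area 19 z28 [542.1  75.6] z4 [546.2  75.6] z24 [542.8  75.6]
top0 blob [300.6 193.6] area 22 z28 [539.8 120.5] z4 [543.8 121.5] z24 [540.5 120.7]
top0 blob [329.9 202. ] area 21 z28 [518.1  47.5] z4 [521.6  46.9] z24 [518.7  47.4]
top0 blob [310.7 213.6] area 265 z28 [489.3  95.4] z4 [492.2  95.9] z24 [489.8  95.5]
top0 blob [320.7 231.8] area 20 z28 [444.1  70.9] z4 [446.   70.8] z24 [444.4  70.9]
top0 blob [302.4 232.7] area 23 z28 [442. 116.] z4 [443.9 116.9] z24 [442.3 116.2]
MIC
w1 blob [22.6 44.4] area 379 z28 [ 426.4 -107.6] z4 [ 421.4 -131.5] z24 [ 425.6 -111
[... 1879 characters left out ...]
[397.8 237.6] area 56 z28 [ 428.5 -119. ] z4 [ 430.1 -123.3] z24 [ 428.8 -119.7]
teal
orange
w1 col px [146.7 238.7] xy [689.1   6.7] size [np.float64(17.5), np.float64(38.8)] long yaw 3.116
teal
top0 col px [607.7 268. ] xy [ 345.9 -658.2] size [np.float64(18.5), np.float64(86.2)] long yaw 2.025
top0 col px [238. 169.] xy [604.9 280.1] size [np.float64(30.8), np.float64(31.2)] long yaw 0.022
top0 col px [276. 169.] xy [604.2 183.3] size [np.float64(45.9), np.float64(46.7)] long yaw 0.007
orange
top0 col px [347. 137.] xy [690.1   1.5] size [np.float64(15.6), np.float64(37.5)] long yaw 3.125
top0 col px [598.5 106.4] xy [ 778.8 -684.6] size [np.float64(15.7), np.float64(37.0)] long yaw 1.395
```

Run:
```python
from h import *
c,im=load("w1")
print(cast(c,[(333,192),(261,190)],22)); 
S=im[175:210,315:352]; h=cv2.cvtColor(S,cv2.COLOR_BGR2HSV); m=(h[...,1]>35)&(h[...,0]>75)&(h[...,0]<105); ys,xs=np.nonzero(m); print(xs.mean()+315,ys.mean()+175,m.sum(), cast(c,[(xs.mean()+315,ys.mean()+175)],22))
inc([604.5,280,110],1.62); inc([604.5,280,7],1.62)
```

```text
[[604.87779758 283.84470342  22.        ]
 [605.18017196 184.51607901  22.        ]]
333.12938005390833 193.1078167115903 371 [[606.452539   284.09262219  22.        ]]
inc [149.3  13.   27.9] [-0.018 -0.001  0.001] j6 -1.23 j1 0.37
inc [252.3  13.1  27.9] [-0.018 -0.001  0.001] j6 -1.23 j1 0.37
```

Emit:
apply_moves --increments "40 14 28 -0.018 0 0 0.65; 80 14 28 -0.018 0 0 0.65; 120 14 28 -0.018 0 0 0.65; 150 14 28 -0.018 0 0 0.65; 175 14 28 -0.018 0 0 0.65; 200 14 28 -0.018 0 0 0.65; 220 14 28 -0.018 0 0 0.65; 235 14 28 -0.018 0 0 0.65; 245 14 28 -0.018 0 0 0.65; 252 14 28 -0.018 0 0 0.65"

```text
t: 2.65
tool_pos: [604.0, 280.8, 6.0]
tcp_rot: [0.706, -0.018, 0.708, 0.017]
wrist_force: [0.6, -0.5, 0.8]
grip_width: 0.65
```

Run:
```python
from h import *
st();c,im=shot("wrist","w2")
```

```text
t 2.65 pos [604.  280.8   6. ] yaw 1.62 F [ 0.6 -0.5  0.8] g 0.65 q [ 0.38  0.61  1.17 -0.    1.36 -1.24]
```

View pics/w2.png

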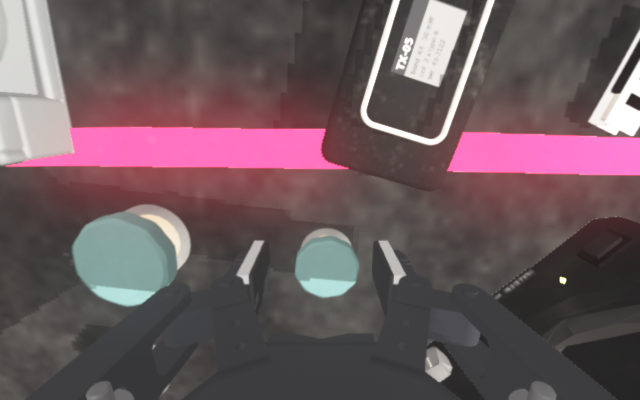

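The jar (326,265) sits between the fingers (252 and 390), so I'll close on it.

Emit:
apply_moves --increments "0 0 0 0 0 0 0.2; 0 0 0 0 0 0 0.2; 0 0 0 0 0 0 0.2; 0 0 0 0 0 0 0.2; 0 0 0 0 0 0 0.2; -10 0 0 0 0 0 0.2; -35 0 0 0 0 0 0.2; -70 0 0 0 0 0 0.2; -70 0 0 0 0 0 0.2; -70 0 0 0 0 0 0.2" --squeeze 30

```text
t: 3.53
tool_pos: [605.6, 281.5, 79.4]
tcp_rot: [0.708, -0.017, 0.706, 0.018]
wrist_force: [-0.8, 0.4, -0.9]
grip_width: 0.358
```

Run:
```python
from h import *
st();c,im=shot("wrist","w3"); inc([492,96.5,76],1.62); inc([492,96.5,12],1.62)
```

```text
t 3.53 pos [605.6 281.5  79.4] yaw 1.62 F [-0.8  0.4 -0.9] g 0.358 q [ 0.38  0.54  1.12 -0.    1.48 -1.24]
inc [   1.1 -178.7 -121.4] [ 0.    -0.001  0.001] j6 -1.24 j1 0.38
inc [  65.1 -178.7 -121.4] [ 0.    -0.001  0.001] j6 -1.24 j1 0.38
```

View pics/w3.png

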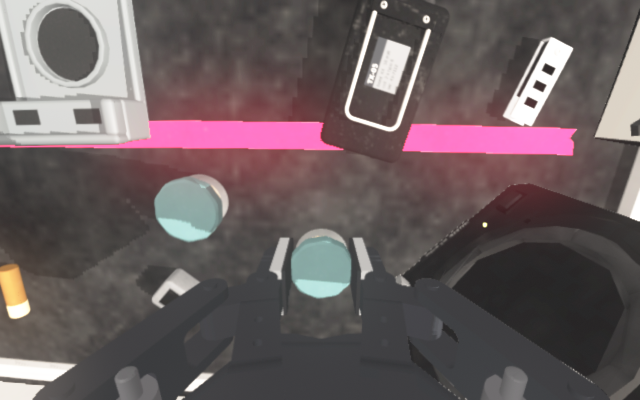

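Emit:
apply_moves --increments "0 -35 -24 0 0 0 0.2; 0 -70 -48 0 0 0 0.2; 0 -105 -72 0 0 0 0.2; 0 -140 -96 0 0 0 0.2; 0 -165 -112 0 0 0 0.2; 0 -179 -121 0 0 0 0.2; 10 -179 -121 0 0 0 0.2; 20 -179 -121 0 0 0 0.2; 25 -179 -121 0 0 0 0.2; 25 -179 -121 0 0 0 0.2"

```text
t: 4.42
tool_pos: [491.3, 96.8, 49.6]
tcp_rot: [0.705, -0.018, 0.709, 0.017]
wrist_force: [-0.3, 0.3, -0.8]
grip_width: 0.351
```

Run:
```python
from h import *
st();c,im=shot("wrist","w4"); inc([492,96.5,12],1.62)
```

```text
t 4.42 pos [491.3  96.8  49.6] yaw 1.621 F [-0.3  0.3 -0.8] g 0.351 q [ 0.12  0.13  1.69 -0.    1.32 -1.5 ]
inc [38.6 -0.3  0.3] [ 0.001 -0.004  0.001] j6 -1.5 j1 0.12
```

View pics/w4.png

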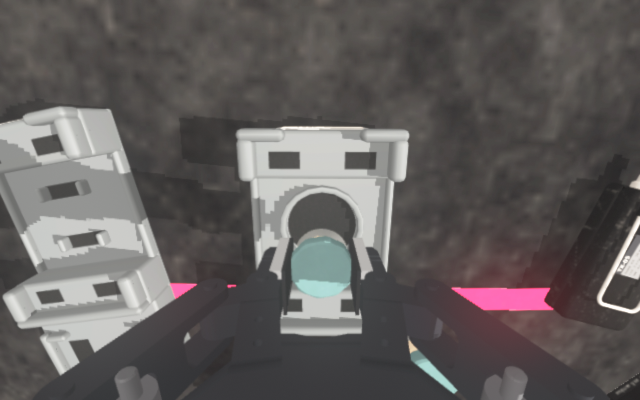

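Emit:
apply_moves --increments "12 0 0 0 0 0 0.2; 24 0 0 0 0 0 0.2; 33 0 0 0 0 0 0.2; 38 0 0 0 0 0 0.2; 39 0 0 0 0 0 0.2; 39 0 0 0 0 0 0.2; 39 0 0 0 0 0 0.42; 39 0 0 0 0 0 0.5; 39 0 0 0 0 0 0.6; 39 0 0 0 0 0 0.6"

```text
t: 5.3
tool_pos: [491.8, 96.9, 11.8]
tcp_rot: [0.706, -0.018, 0.708, 0.017]
wrist_force: [0.4, 0.8, -0.3]
grip_width: 0.602
```

Emit:
apply_moves --increments "-10 0 0 0 0 0 0.6; -25 0 0 0 0 0 0.6; -60 0 0 0 0 0 0.6; -100 0 0 0 0 0 0.6; -135 0 0 0 0 0 0.6; -135 0 0 0 0 0 0.6; -135 0 0 0 0 0 0.6; -135 0 0 0 0 0 0.6; -135 0 0 0 0 0 0.6; -135 0 0 0 0 0 0.6"

```text
t: 6.13
tool_pos: [491.5, 96.9, 145.2]
tcp_rot: [0.705, -0.018, 0.709, 0.017]
wrist_force: [0.1, 0.4, -0.3]
grip_width: 0.599
```

Run:
```python
from h import *
st();c,im=shot("wrist","w5"); inc([660,0,180],1.571)
```

```text
t 6.13 pos [491.5  96.9 145.2] yaw 1.621 F [ 0.1  0.4 -0.3] g 0.599 q [ 0.12  0.03  1.59 -0.    1.52 -1.5 ]
inc [ -35.4 -105.3  163.1] [ 0.05  -0.006  0.002] j6 -1.5 j1 0.12
```

View pics/w5.png

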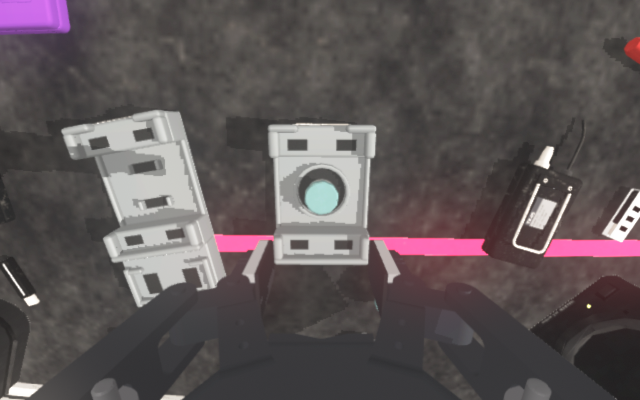

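The jar is in the ring at (321,197). Next is the cell.

Emit:
apply_moves --increments "-10 -16 24 0.01 0 0 0.4; -15 -32 48 0.02 0 0 0.4; -20 -48 73 0.03 0 0 0.4; -20 -63 98 0.05 0 0 0.4; -20 -84 130 0.05 0 0 0.4; -20 -105 163 0.05 0 0 0.4; -20 -105 163 0.05 0 0 0.4; -20 -105 163 0.05 0 0 0.4; -20 -105 163 0.05 0 0 0.4; -20 -105 163 0.05 0 0 0.4"

```text
t: 7.02
tool_pos: [659.2, 1.1, 165.1]
tcp_rot: [0.705, -0.001, 0.709, -0.0]
wrist_force: [0.0, 0.1, -0.4]
grip_width: 0.401
```

Run:
```python
from h import *
st();c,im=shot("wrist","w6")
```

```text
t 7.02 pos [659.2   1.1 165.1] yaw 1.572 F [ 0.   0.1 -0.4] g 0.401 q [-0.05  0.46  1.05 -0.    1.64 -1.63]
```

View pics/w6.png

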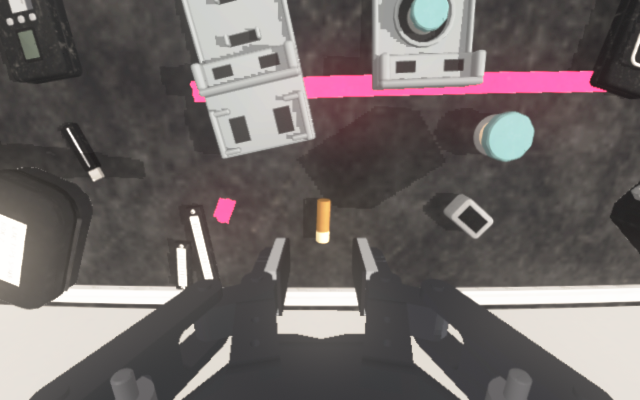

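Run:
```python
from h import *
c,im=load("w6")
S=im[185:255,300:350].astype(int); m=((S[...,2]-S[...,0])>35).astype(np.uint8)
cn=max(cv2.findContours(m,cv2.RETR_EXTERNAL,cv2.CHAIN_APPROX_NONE)[0],key=cv2.contourArea)
r=cv2.minAreaRect(cn); b=cv2.boxPoints(r)+[300,185]; print(r,"\n",b); P=cast(c,b,13); print(P.round(1))
S3=cv2.resize(im[180:260,290:360],None,fx=7,fy=7,interpolation=cv2.INTER_CUBIC); cv2.imwrite("pics/w6c.png",S3)
print(cast(c,[(323,198),(322,244)],[14][0]))
```

```text
((23.0, 35.5), (45.0, 14.0), 90.0) 
 [[316. 198.]
 [330. 198.]
 [330. 243.]
 [316. 243.]]
[[670.9  -4.4  13. ]
 [670.8  10.7  13. ]
 [723.6  11.2  13. ]
 [723.6  -4.5  13. ]]
[[670.56428314   3.14707389  14.        ]
 [724.3529574    2.22326243  14.        ]]
```

View pics/w6c.png

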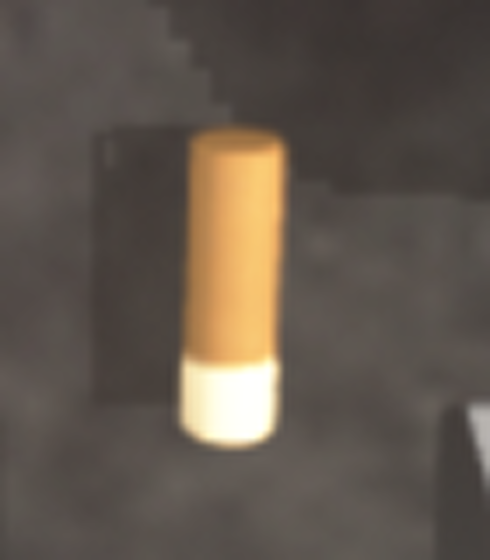

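Run:
```python
from h import *
inc([696.5,2,7],1.545)
```

```text
inc [158.5   1.   38. ] [ 0.027 -0.005  0.002] j6 -1.63 j1 -0.05
```

Emit:
apply_moves --increments "30 1 20 0.027 0 0 0.4; 60 1 38 0.027 0 0 0.4; 90 1 38 0.027 0 0 0.4; 115 1 38 0.027 0 0 0.4; 135 1 38 0.027 0 0 0.4; 148 1 38 0.027 0 0 0.4; 155 1 38 0.027 0 0 0.4; 158 1 38 0.027 0 0 0.4; 158 1 38 0.027 0 0 0.4; 158 1 38 0.027 0 0 0.4"

```text
t: 7.9
tool_pos: [697.3, 2.0, 9.4]
tcp_rot: [0.706, 0.008, 0.708, -0.01]
wrist_force: [-0.7, 0.1, -0.6]
grip_width: 0.397
```

Run:
```python
from h import *
st();c,im=shot("wrist","w7");cv2.imwrite("pics/w7c.png",im[170:400,170:470])
```

```text
t 7.9 pos [697.3   2.    9.4] yaw 1.545 F [-0.7  0.1 -0.6] g 0.397 q [-0.05  0.69  1.05 -0.    1.4  -1.59]
```

View pics/w7c.png

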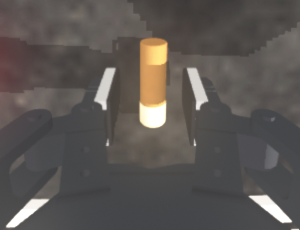

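Emit:
apply_moves --increments "2 0 0 0 0 0 0; 2 0 0 0 0 0 0; 2 0 0 0 0 0 0; 2 0 0 0 0 0 0; 2 0 0 0 0 0 0; 2 0 0 0 0 0 0; -10 0 0 0 0 0 0; -35 0 0 0 0 0 0; -80 0 0 0 0 0 0; -80 0 0 0 0 0 0" --squeeze 25

```text
t: 8.78
tool_pos: [700.6, 2.0, 98.9]
tcp_rot: [0.711, 0.008, 0.703, -0.01]
wrist_force: [1.5, -0.0, 2.8]
grip_width: 0.141
```

Run:
```python
from h import *
st();c,im=shot("wrist","w8");cv2.imwrite("pics/w8c.png",im[170:400,170:470])
inc([494,-79.8,85],1.78);
```

```text
t 8.78 pos [700.6   2.   98.9] yaw 1.545 F [ 1.5 -0.   2.8] g 0.141 q [-0.05  0.61  0.98 -0.    1.54 -1.59]
inc [  10.4  -87.  -204.3] [-0.235  0.009  0.003] j6 -1.59 j1 -0.05
```

View pics/w8c.png

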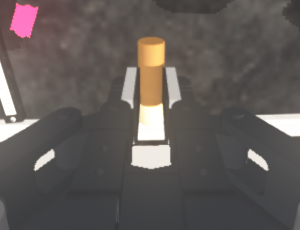

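Emit:
apply_moves --increments "5 -14 -34 -0.04 0 0 0; 5 -29 -68 -0.08 0 0 0; 10 -43 -102 -0.12 0 0 0; 10 -58 -136 -0.16 0 0 0; 10 -72 -170 -0.2 0 0 0; 10 -87 -204 -0.235 0 0 0; 10 -87 -204 -0.235 0 0 0; 10 -87 -204 -0.235 0 0 0; 10 -87 -204 -0.235 0 0 0; 10 -87 -204 -0.235 0 0 0"

```text
t: 9.67
tool_pos: [495.5, -79.6, 86.0]
tcp_rot: [0.707, -0.075, 0.7, 0.073]
wrist_force: [-0.3, -0.2, -0.1]
grip_width: 0.138
```

Run:
```python
from h import *
st();c,im=shot("wrist","w9")
inc([494,-79.8,12],1.78);
```

```text
t 9.67 pos [495.5 -79.6  86. ] yaw 1.781 F [-0.3 -0.2 -0.1] g 0.138 q [-0.23  0.08  1.67 -0.    1.38 -2.01]
inc [73.8  0.4 -2.1] [0.001 0.009 0.005] j6 -2.01 j1 -0.23
```

View pics/w9.png

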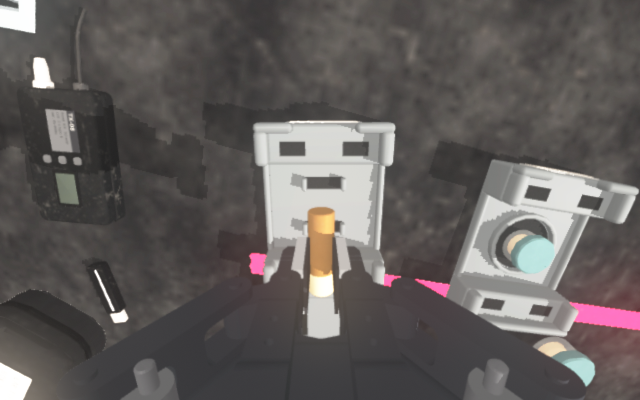

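Emit:
apply_moves --increments "20 0 -2 0 0.009 0.004 0; 40 0 -2 0 0.009 0.004 0; 55 0 -2 0 0.009 0.004 0; 66 0 -2 0 0.009 0.004 0; 72 0 -2 0 0.009 0.004 0; 74 0 -2 0 0.009 0.004 0; 74 0 -2 0 0.009 0.004 0; 74 0 -2 0 0.009 0.004 0.22; 74 0 -2 0 0.009 0.004 0.3; 74 0 -2 0 0.009 0.004 0.35"

```text
t: 10.55
tool_pos: [494.6, -80.2, 12.0]
tcp_rot: [0.704, -0.074, 0.703, 0.074]
wrist_force: [-0.2, -0.8, -0.5]
grip_width: 0.351
```

Emit:
apply_moves --increments "0 0 0 0 0 0 0.35; -15 0 0 0 0 0 0.35; -40 0 0 0 0 0 0.35; -75 0 0 0 0 0 0.35; -110 0 0 0 0 0 0.35; -145 0 0 0 0 0 0.35; -145 0 0 0 0 0 0.35; -145 0 0 0 0 0 0.35; -145 0 0 0 0 0 0.35; -145 0 0 0 0 0 0.35"

```text
t: 11.38
tool_pos: [493.7, -79.9, 155.3]
tcp_rot: [0.703, -0.074, 0.704, 0.074]
wrist_force: [-0.8, -0.1, -0.2]
grip_width: 0.347
```

Run:
```python
from h import *
st();c,im=shot("wrist","w10")
```

```text
t 11.38 pos [493.7 -79.9 155.3] yaw 1.781 F [-0.8 -0.1 -0.2] g 0.347 q [-0.23  0.02  1.59 -0.    1.54 -2.02]
```

View pics/w10.png

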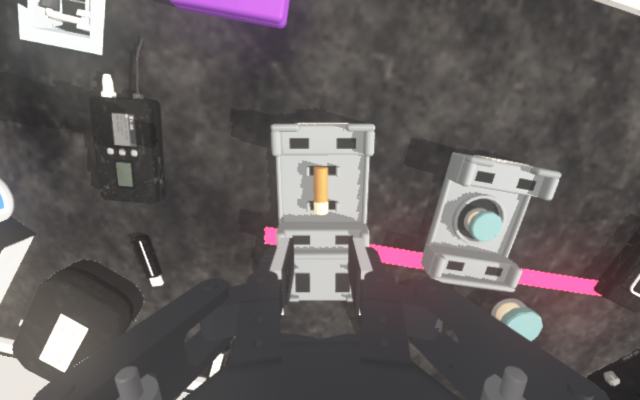

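Cell is in its cradle (320,190). The receiver is at about (147,260); I'll move over it to measure.

Run:
```python
from h import *
c,im=load("w10")
print(cast(c,[(137,236),(158,286)],5))
cv2.imwrite("pics/w10c.png",cv2.resize(im[220:300,110:190],None,fx=6,fy=6,interpolation=cv2.INTER_CUBIC))
inc([600,-255,120],1.992)
```

```text
[[ 592.15906382 -271.28900814    5.        ]
 [ 652.65095708 -244.82945651    5.        ]]
inc [  34.9 -193.5   67.5] [-0.211 -0.002 -0.001] j6 -2.02 j1 -0.23
```

View pics/w10c.png

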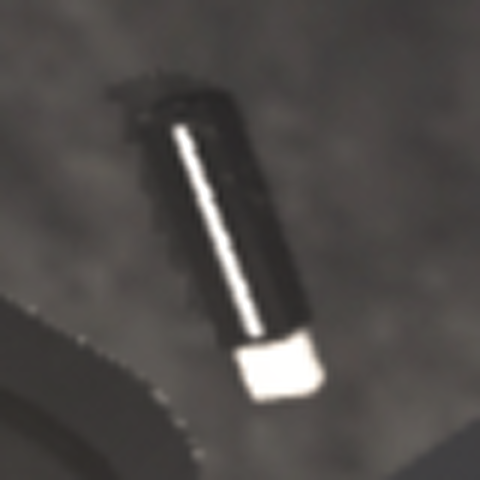

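Emit:
apply_moves --increments "5 -32 12 -0.03 0 0 0.33; 15 -64 23 -0.06 0 0 0.33; 25 -96 34 -0.1 0 0 0.33; 35 -128 45 -0.14 0 0 0.33; 35 -160 56 -0.18 0 0 0.33; 35 -193 67 -0.21 0 0 0.33; 35 -193 67 -0.21 0 0 0.33; 35 -193 67 -0.21 0 0 0.33; 35 -193 67 -0.21 0 0 0.33; 35 -193 67 -0.21 0 0 0.33"

```text
t: 12.27
tool_pos: [599.1, -253.6, 119.7]
tcp_rot: [0.691, -0.147, 0.692, 0.148]
wrist_force: [-0.3, 0.1, -0.4]
grip_width: 0.325
```

Run:
```python
from h import *
st();c,im=shot("wrist","w11");c2,im2=shot("scene","s11")
cv2.imwrite("pics/s11c.png",cv2.resize(im2[230:400,180:420],None,fx=3,fy=3,interpolation=cv2.INTER_CUBIC))
```

```text
t 12.27 pos [ 599.1 -253.6  119.7] yaw 1.992 F [-0.3  0.1 -0.4] g 0.325 q [-0.46  0.46  1.14 -0.    1.54 -2.45]
```

View pics/w11.png

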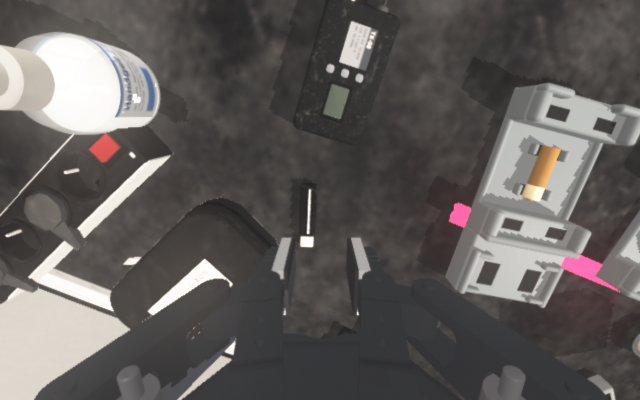

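View pics/s11c.png

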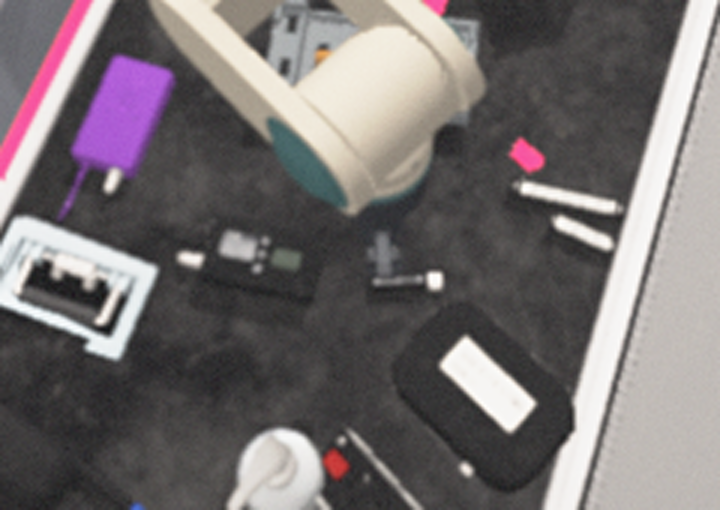

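Run:
```python
from h import *
c,im=load("w10"); ct=bot.camera_model("top")
cv2.imwrite("pics/w10d.png",cv2.resize(im[250:400,0:160],None,fx=5,fy=4,interpolation=cv2.INTER_CUBIC))
c,im=load("w11")
cv2.imwrite("pics/w11d.png",cv2.resize(im[165:260,200:380],None,fx=4,fy=4,interpolation=cv2.INTER_CUBIC))
```

```text
(no output)
```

View pics/w10d.png

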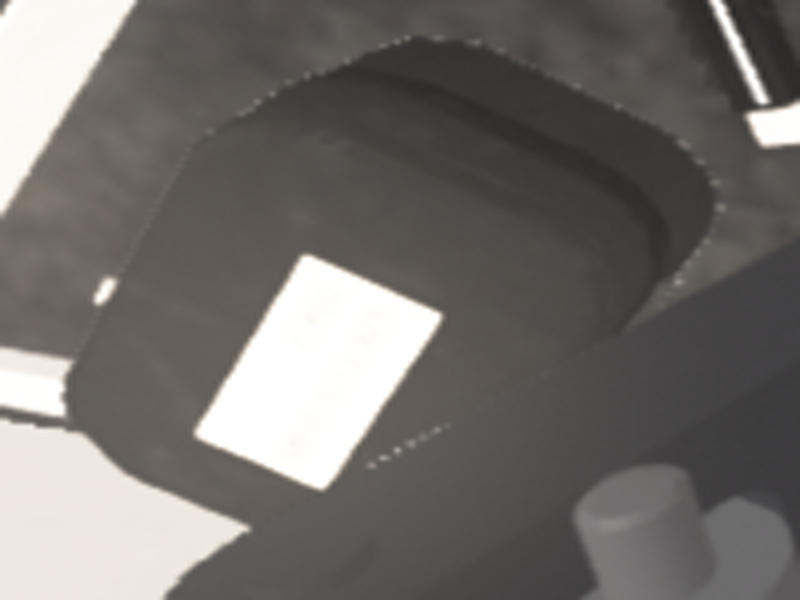

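View pics/w11d.png

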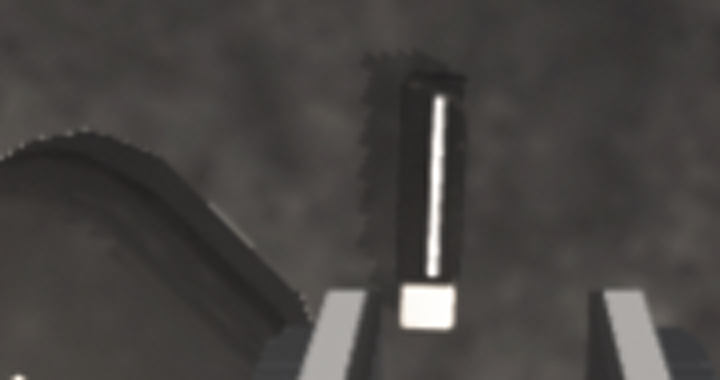

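Run:
```python
from h import *
c10,_=load("w10"); ct=bot.camera_model("top")
A=[(61,313.75),(88,329.3),(65,372.5),(39.4,358)]
B=[(x/4+320,y/4+90) for x,y in [(637,193),(590,178),(632,67),(676,85)]]
for a,b in zip(A,B):
    o1,o2=c10["position"],ct["position"]; d1=cast(c10,[a],0)[0]-o1; d2=cast(ct,[b],0)[0]-o2
    M=np.c_[d1,-d2]; s=np.linalg.lstsq(M,o2-o1,rcond=None)[0]; print(((o1+s[0]*d1+o2+s[1]*d2)/2).round(1), np.linalg.norm(o1+s[0]*d1-o2-s[1]*d2).round(1))
c,_=load("w11")
print("recv",cast(c,[(307,246.5),(308.7,184.5)],5).round(1))
f=lambda u,v:(u/4+200,v/4+165)
print("case outline z0/25",cast(c,[f(85,130),f(160,160),f(255,250),f(305,300)],5).round(1),cast(c,[f(85,130),f(160,160),f(255,250),f(305,300)],20).round(1))
```

```text
[ 677.  -328.6   48.8] 4.3
[ 685.3 -296.4   53.6] 6.0
[ 759.7 -329.6   50.7] 5.6
[ 748.2 -359.5   48.7] 3.1
recv [[ 651.5 -245.     5. ]
 [ 593.1 -268.5    5. ]]
case outline z0/25 [[ 638.2 -338.8    5. ]
 [ 638.  -320.1    5. ]
 [ 650.1 -291.3    5. ]
 [ 657.4 -275.4    5. ]] [[ 632.1 -335.6   20. ]
 [ 631.9 -317.9   20. ]
 [ 643.3 -290.8   20. ]
 [ 650.2 -275.8   20. ]]
```

The case beside the receiver is about 50 mm tall and close to the far finger. I'll grip 8 mm toward the near end with a narrow opening.

Run:
```python
from h import *
inc([614.3,-261.1,35],1.965)
```

```text
inc [ 85.5 -13.   10.8] [ 0.027 -0.002 -0.001] j6 -2.45 j1 -0.46
```

Emit:
apply_moves --increments "20 -13 11 0.027 0 0 0.28; 40 -13 11 0.027 0 0 0.28; 60 -13 11 0.027 0 0 0.28; 75 -13 11 0.027 0 0 0.28; 85 -13 11 0.027 0 0 0.28; 85 -13 11 0.027 0 0 0.28; 85 -13 11 0.027 0 0 0.28; 85 -13 11 0.027 0 0 0.28; 85 -13 11 0.027 0 0 0.28; 85 -13 11 0.027 0 0 0.28"

```text
t: 13.2
tool_pos: [615.1, -261.3, 36.9]
tcp_rot: [0.693, -0.139, 0.693, 0.138]
wrist_force: [0.4, -0.3, -0.5]
grip_width: 0.277
```

Run:
```python
from h import *
st();c,im=shot("wrist","w12");cv2.imwrite("pics/w12c.png",cv2.resize(im[170:330,200:440],None,fx=3,fy=3))
inc([614.3,-261.1,3],1.965)
```

```text
t 13.2 pos [ 615.1 -261.3   36.9] yaw 1.965 F [ 0.4 -0.3 -0.5] g 0.277 q [-0.46  0.58  1.15 -0.    1.41 -2.42]
inc [33.6  0.4 -0.6] [ 0.    -0.     0.001] j6 -2.42 j1 -0.46
```

View pics/w12c.png

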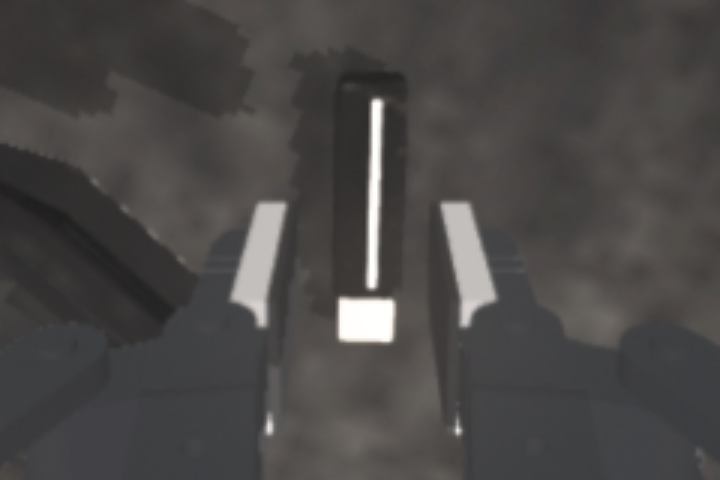

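Emit:
apply_moves --increments "12 0 0 0 0 0 0.28; 22 0 0 0 0 0 0.28; 29 0 0 0 0 0 0.28; 33 0 0 0 0 0 0.28; 34 0 0 0 0 0 0.28; 34 0 0 0 0 0 0.28; 34 0 0 0 0 0 0; 34 0 0 0 0 0 0; 34 0 0 0 0 0 0; 34 0 0 0 0 0 0" --squeeze 25

```text
t: 14.08
tool_pos: [615.2, -261.3, 3.0]
tcp_rot: [0.694, -0.139, 0.693, 0.138]
wrist_force: [0.2, -0.8, -0.5]
grip_width: 0.168
```

Run:
```python
from h import *
st();c,im=shot("wrist","w13");cv2.imwrite("pics/w13c.png",cv2.resize(im[170:330,200:440],None,fx=3,fy=3))
```

```text
t 14.08 pos [ 615.2 -261.3    3. ] yaw 1.965 F [ 0.2 -0.8 -0.5] g 0.168 q [-0.46  0.62  1.17 -0.    1.35 -2.42]
```

View pics/w13c.png

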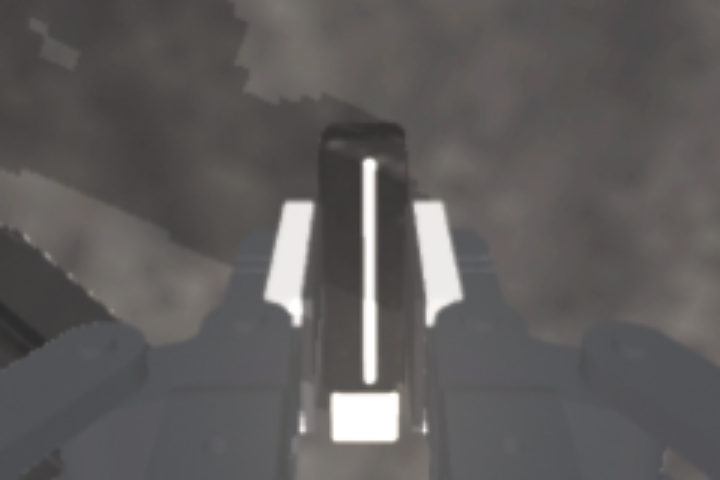

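Run:
```python
from h import *
c,im=load("w13")
P=cast(c,[(321.5,211.7),(321.5,316.7)],8);print(P.round(1)); m=P.mean(0); s=bot.sense(); print("offset in tool",rot(s["tcp_rot"]).inv().apply(m-s["tool_pos"]).round(1))
```

```text
[[ 591.6 -271.     8. ]
 [ 650.6 -246.3    8. ]]
offset in tool [-5.1  0.2  6.5]
```

Emit:
apply_moves --increments "0 0 0 0 0 0 0; -5 0 0 0 0 0 0; -15 0 0 0 0 0 0; -35 0 0 0 0 0 0; -65 0 0 0 0 0 0; -100 0 0 0 0 0 0; -100 0 0 0 0 0 0; -100 0 0 0 0 0 0; -100 0 0 0 0 0 0; -100 0 0 0 0 0 0"

```text
t: 14.97
tool_pos: [614.4, -260.9, 101.6]
tcp_rot: [0.693, -0.138, 0.694, 0.139]
wrist_force: [-1.1, -0.4, 0.7]
grip_width: 0.168
```

Run:
```python
from h import *
st();c,im=shot("wrist","w14")
```

```text
t 14.97 pos [ 614.4 -260.9  101.6] yaw 1.965 F [-1.1 -0.4  0.7] g 0.168 q [-0.46  0.52  1.1  -0.    1.52 -2.42]
```

View pics/w14.png

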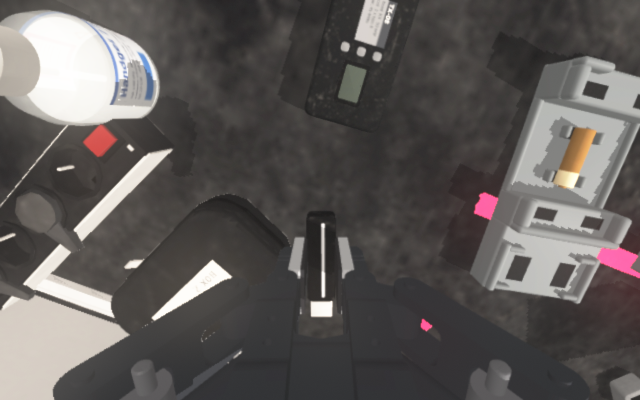

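Emit:
apply_moves --increments "-5 20 6 0.12 0 0 0; -5 40 12 0.24 0 0 0; -5 60 18 0.36 0 0 0; -5 80 24 0.48 0 0 0; -5 100 30 0.6 0 0 0; -5 120 36 0.72 0 0 0; -5 140 42 0.84 0 0 0; -5 160 48 0.96 0 0 0; -5 180 54 1.08 0 0 0; -5 201 60 1.2 0 0 0"

```text
t: 15.85
tool_pos: [591.8, -51.2, 105.1]
tcp_rot: [0.648, 0.279, 0.651, -0.28]
wrist_force: [0.9, 0.4, -0.5]
grip_width: 0.171
```

Run:
```python
from h import *
st();inc([592.4,-52.3,60],0.21)
```

```text
t 15.85 pos [591.8 -51.2 105.1] yaw 0.759 F [ 0.9  0.4 -0.5] g 0.171 q [-0.15  0.32  1.35 -0.    1.47 -0.91]
inc [45.1 -0.1  1.4] [ 0.549 -0.003  0.004] j6 -0.91 j1 -0.15
```

Emit:
apply_moves --increments "0 0 1 0.12 0 0 0; 5 0 1 0.24 0 0 0; 10 0 1 0.36 0 0 0; 20 0 1 0.48 0 0 0; 30 0 1 0.55 0 0 0; 40 0 1 0.55 0 0 0; 45 0 1 0.55 0 0 0; 45 0 1 0.55 0 0 0; 45 0 1 0.55 0 0 0; 45 0 1 0.55 0 0 0"

```text
t: 16.68
tool_pos: [592.6, -52.0, 60.7]
tcp_rot: [0.549, 0.444, 0.551, -0.446]
wrist_force: [-0.3, 1.3, -0.1]
grip_width: 0.168
```

Run:
```python
from h import *
st();c,im=shot("wrist","w15");inc([592.4,-52.3,28.5],0.21)
```

```text
t 16.68 pos [592.6 -52.   60.7] yaw 0.21 F [-0.3  1.3 -0.1] g 0.168 q [-0.15  0.37  1.39 -0.    1.39 -0.36]
inc [32.4 -0.2  0.2] [-0.    -0.001  0.003] j6 -0.36 j1 -0.15
```

View pics/w15.png

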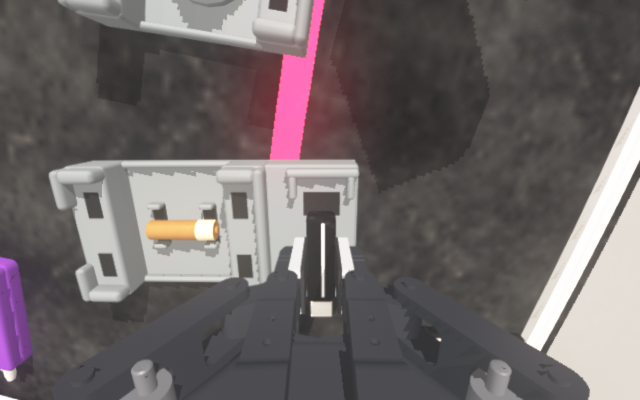

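Emit:
apply_moves --increments "10 0 0 0 0 0 0; 18 0 0 0 0 0 0; 25 0 0 0 0 0 0; 30 0 0 0 0 0 0; 32 0 0 0 0 0 0; 32 0 0 0 0 0 0; 32 0 0 0 0 0 0; 32 0 0 0 0 0 0.23; 32 0 0 0 0 0 0.28; 32 0 0 0 0 0 0.28"

```text
t: 17.57
tool_pos: [592.8, -52.1, 29.4]
tcp_rot: [0.549, 0.444, 0.55, -0.445]
wrist_force: [-1.1, -0.1, 0.4]
grip_width: 0.281
```

Emit:
apply_moves --increments "-5 0 0 0 0 0 0.28; -20 0 0 0 0 0 0.28; -45 0 0 0 0 0 0.28; -75 0 0 0 0 0 0.28; -110 0 0 0 0 0 0.28; -135 0 0 0 0 0 0.5; -135 0 0 0 0 0 0.8; -135 0 0 0 0 0 0.9; -135 0 0 0 0 0 0.9; -135 0 0 0 0 0 0.9"

```text
t: 18.4
tool_pos: [592.4, -52.0, 162.7]
tcp_rot: [0.548, 0.444, 0.551, -0.446]
wrist_force: [-0.1, -0.4, -0.4]
grip_width: 0.898
```

Run:
```python
from h import *
st();c,im=shot("wrist","w16")
```

```text
t 18.4 pos [592.4 -52.  162.7] yaw 0.21 F [-0.1 -0.4 -0.4] g 0.898 q [-0.15  0.28  1.28 -0.    1.58 -0.36]
```

View pics/w16.png

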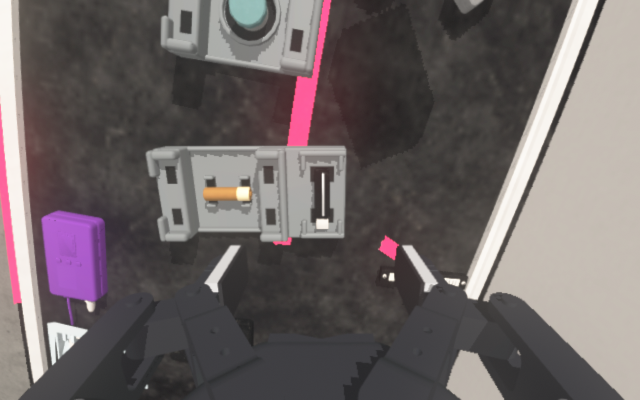

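Receiver is in its deck cradle (322,195). Next, the plain pack.

Run:
```python
from h import *
inc([500,-280,170],1.63)
```

```text
inc [  -7.1 -137.9  203.8] [-1.42  -0.005  0.003] j6 -0.36 j1 -0.15
```

Emit:
apply_moves --increments "-7 -14 20 -0.12 0 0 1; -7 -28 41 -0.24 0 0 1; -7 -41 61 -0.36 0 0 1; -7 -55 82 -0.48 0 0 1; -7 -69 102 -0.6 0 0 1; -7 -83 122 -0.72 0 0 1; -7 -97 143 -0.84 0 0 1; -7 -110 163 -0.96 0 0 1; -7 -124 184 -1.08 0 0 1; -7 -138 204 -1.2 0 0 1"

```text
t: 19.28
tool_pos: [499.0, -281.1, 168.7]
tcp_rot: [0.702, 0.055, 0.708, -0.054]
wrist_force: [0.7, -0.3, -0.7]
grip_width: 0.998
```

Emit:
apply_moves --increments "0 0 0 -0.11 0 0 1; 0 0 0 -0.22 0 0 1; 0 0 0 -0.22 0 0 1; 0 0 0 -0.22 0 0 1; 0 0 0 -0.22 0 0 1; 0 0 0 -0.22 0 0 1; 0 0 0 -0.22 0 0 1; 0 0 0 -0.22 0 0 1; 0 0 0 -0.22 0 0 1; 0 0 0 -0.22 0 0 1"

```text
t: 20.12
tool_pos: [499.1, -281.1, 168.7]
tcp_rot: [0.704, -0.022, 0.709, 0.024]
wrist_force: [0.5, -0.5, 0.9]
grip_width: 1.003
```

Run:
```python
from h import *
st();c,im=shot("wrist","w17")
```

```text
t 20.12 pos [ 499.1 -281.1  168.7] yaw 1.635 F [ 0.5 -0.5  0.9] g 1.003 q [-0.58  0.22  1.34 -0.    1.59 -2.21]
```

View pics/w17.png

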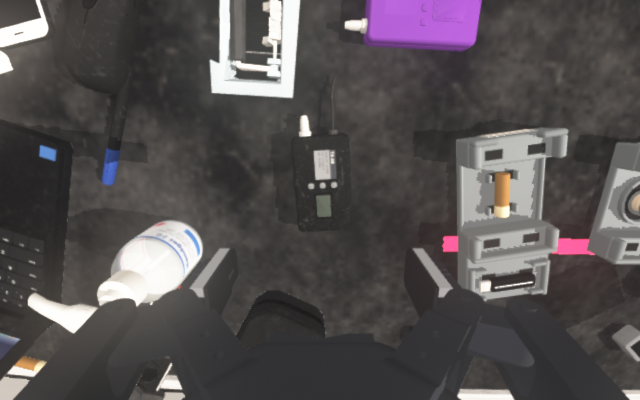

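Run:
```python
from h import *
c,im=load("w17")
Z=cv2.resize(im[105:245,270:380],None,fx=5,fy=5,interpolation=cv2.INTER_CUBIC)
Z=np.clip((Z.astype(float)-10)*2.2,0,255).astype(np.uint8); cv2.imwrite("pics/w17c.png",cv2.resize(Z,None,fx=.85,fy=.85))
```

```text
(no output)
```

View pics/w17c.png

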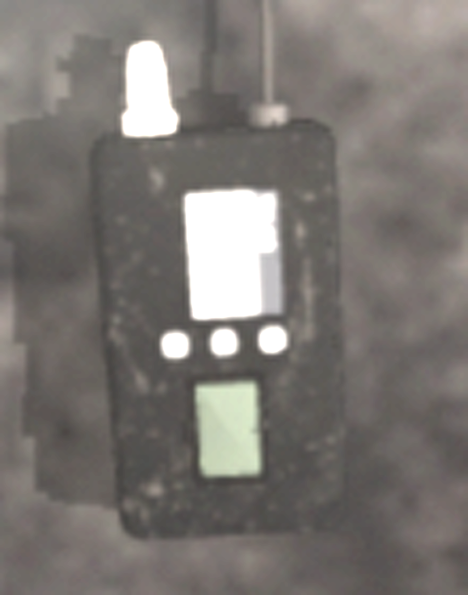

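Run:
```python
from h import *
c,im=load("w17")
q=[(x/4.25+270,y/4.25+105) for x,y in [(95,137),(330,126),(345,528),(120,535)]]
P=cast(c,q,20);print(P.round(1)); print([np.linalg.norm(P[i]-P[(i+1)%4]).round(1) for i in range(4)],P.mean(0).round(1))
a=(P[0]+P[1]-P[2]-P[3])/2; print("axis",np.arctan2(a[1],a[0]), "line",np.arctan2(-a[1],-a[0]))
```

```text
[[ 448.1 -312.7   20. ]
 [ 442.  -257.5   20. ]
 [ 542.9 -244.5   20. ]
 [ 548.6 -302.5   20. ]]
[np.float64(55.5), np.float64(101.8), np.float64(58.3), np.float64(101.0)] [ 495.4 -279.3   20. ]
axis -3.026322037934412 line 0.11527061565538133
```

Run:
```python
from h import *
inc([494.5,-280,2],1.683)
```

```text
inc [166.8   1.   -3.3] [-0.048 -0.007 -0.002] j6 -2.21 j1 -0.58
```

Emit:
apply_moves --increments "25 1 -3 -0.048 -0.007 -0.002 1; 50 1 -3 -0.048 -0.007 -0.002 1; 75 1 -3 -0.048 -0.007 -0.002 1; 100 1 -3 -0.048 -0.007 -0.002 1; 115 1 -3 -0.048 -0.007 -0.002 1; 125 1 -3 -0.048 -0.007 -0.002 1; 130 1 -3 -0.048 -0.007 -0.002 1; 130 1 -3 -0.048 -0.007 -0.002 1; 130 1 -3 -0.048 -0.007 -0.002 1; 130 1 -3 -0.048 -0.007 -0.002 1"

```text
t: 21.0
tool_pos: [495.8, -280.5, 40.2]
tcp_rot: [0.707, -0.04, 0.705, 0.039]
wrist_force: [0.3, -0.4, -0.6]
grip_width: 1.0
```

Run:
```python
from h import *
st();c,im=shot("wrist","w18");inc([494.5,-280,2],1.683)
```

```text
t 21.0 pos [ 495.8 -280.5   40.2] yaw 1.683 F [ 0.3 -0.4 -0.6] g 1.0 q [-0.58  0.32  1.49  0.    1.33 -2.26]
inc [38.2  0.7 -1.3] [0.    0.002 0.001] j6 -2.26 j1 -0.58
```

View pics/w18.png

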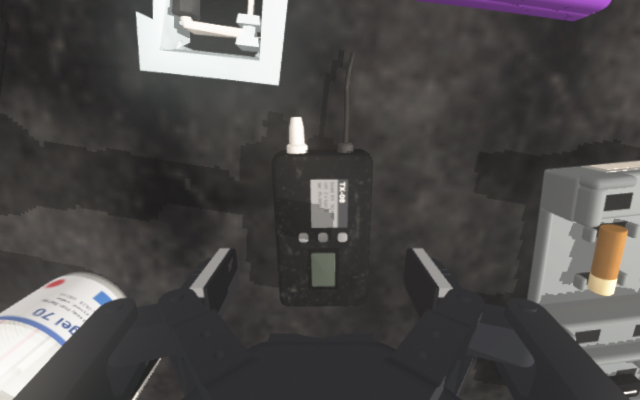

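Emit:
apply_moves --increments "15 1 -1 0 0 0 1; 28 1 -1 0 0 0 1; 35 1 -1 0 0 0 1; 38 1 -1 0 0 0 1; 38 1 -1 0 0 0 1; 38 1 -1 0 0 0 0.5; 38 1 -1 0 0 0 0.5; 38 1 -1 0 0 0 0.5; 38 1 -1 0 0 0 0.5; 38 1 -1 0 0 0 0.5" --squeeze 60

```text
t: 21.88
tool_pos: [495.4, -280.1, 3.3]
tcp_rot: [0.707, -0.041, 0.705, 0.039]
wrist_force: [-0.2, 0.1, 4.8]
grip_width: 0.682
```

Run:
```python
from h import *
st();c,im=shot("wrist","w19")
```

```text
t 21.88 pos [ 495.4 -280.1    3.3] yaw 1.683 F [-0.2  0.1  4.8] g 0.682 q [-0.58  0.37  1.51  0.    1.26 -2.26]
```

View pics/w19.png

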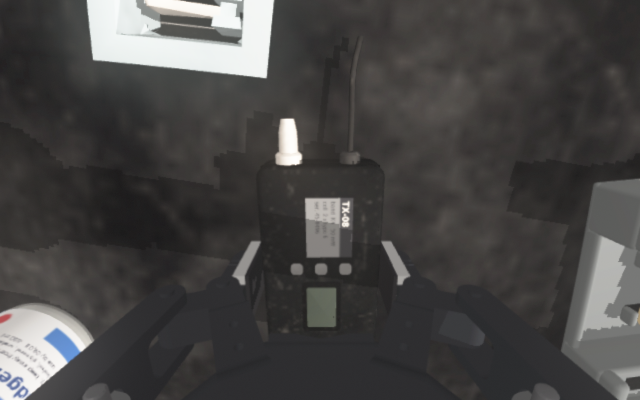

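Run:
```python
from h import *
c,im=load("w19");s=bot.sense()
cv2.imwrite("pics/w19c.png",np.clip(cv2.resize(im[140:340,230:410],None,fx=3,fy=3).astype(float)*2.2,0,255).astype(np.uint8))
for v in (166,170): print(rot(s["tcp_rot"]).inv().apply(cast(c,[(262,v),(380,v)],20)-s["tool_pos"]).round(1))
print(rot(s["tcp_rot"]).inv().apply(cast(c,[(267,337),(380,337)],20)-s["tool_pos"]).round(1))
```

```text
[[-16.8 -26.4 -50.9]
 [-16.9  26.1 -50.9]]
[[-16.8 -26.5 -49.1]
 [-16.9  26.2 -49.1]]
[[-16.5 -29.4  42.6]
 [-16.6  32.   42.5]]
```

View pics/w19c.png

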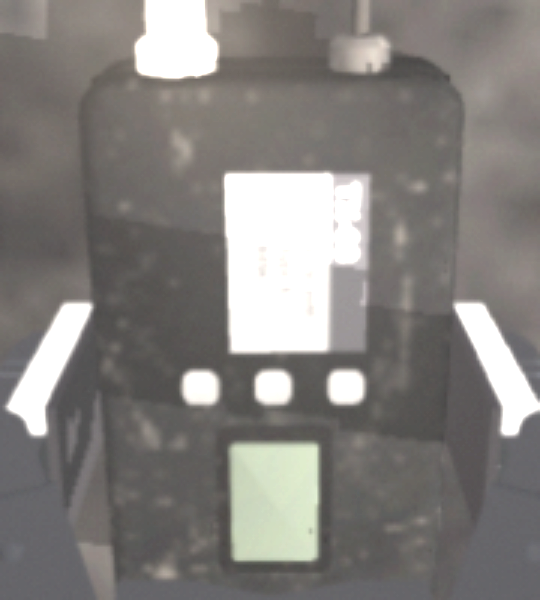

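Emit:
apply_moves --increments "-3 0 0 0 0 0 0.5; -8 0 0 0 0 0 0.5; -18 0 0 0 0 0 0.5; -32 0 0 0 0 0 0.5; -48 0 0 0 0 0 0.5; -62 0 0 0 0 0 0.5; -74 0 0 0 0 0 0.5; -80 0 0 0 0 0 0.5; -80 0 0 0 0 0 0.5; -80 0 0 0 0 0 0.5"

```text
t: 22.77
tool_pos: [495.0, -279.9, 83.2]
tcp_rot: [0.707, -0.041, 0.705, 0.039]
wrist_force: [-0.4, 0.1, -1.8]
grip_width: 0.68
```

Run:
```python
from h import *
st();inc([494,-79.8,83],1.78)
```

```text
t 22.77 pos [ 495.  -279.9   83.2] yaw 1.683 F [-0.4  0.1 -1.8] g 0.68 q [-0.58  0.27  1.46  0.    1.41 -2.26]
inc [ -0.2 198.9  21.5] [-0.097  0.003  0.002] j6 -2.26 j1 -0.58
```

Emit:
apply_moves --increments "0 12 1 -0.01 0 0 0.5; 0 35 4 -0.02 0 0 0.5; 0 62 7 -0.03 0 0 0.5; 0 90 10 -0.045 0 0 0.5; 0 118 13 -0.06 0 0 0.5; 0 145 16 -0.07 0 0 0.5; 0 170 18 -0.08 0 0 0.5; 0 188 20 -0.09 0 0 0.5; 0 199 21 -0.097 0 0 0.5; 0 199 21 -0.097 0 0 0.5"

```text
t: 23.6
tool_pos: [492.9, -77.5, 82.0]
tcp_rot: [0.704, -0.076, 0.702, 0.075]
wrist_force: [-0.2, 0.7, -1.3]
grip_width: 0.685
```

Run:
```python
from h import *
st();c,im=shot("wrist","w20");shot("scene","s20");inc([494,-79.8,50],1.78);inc([494,-79.8,32],1.78)
```

```text
t 23.6 pos [492.9 -77.5  82. ] yaw 1.784 F [-0.2  0.7 -1.3] g 0.685 q [-0.23  0.08  1.67 -0.    1.38 -2.01]
inc [32.4 -0.1  0.6] [0.001 0.003 0.003] j6 -2.01 j1 -0.23
inc [50.4 -0.1  0.6] [0.001 0.003 0.003] j6 -2.01 j1 -0.23
```

View pics/w20.png

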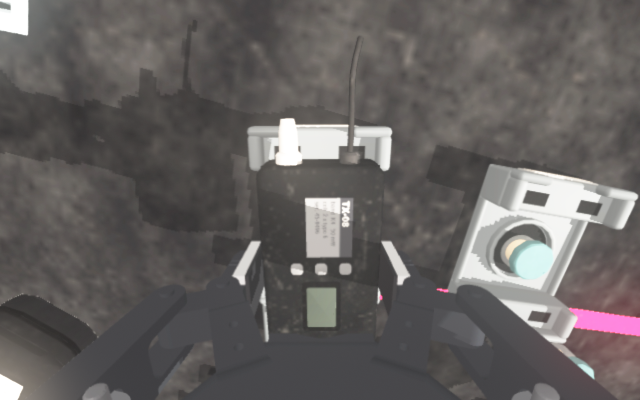

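Emit:
apply_moves --increments "12 0 0 0 0.003 0.002 0.5; 24 0 0 0 0.003 0.002 0.5; 34 0 0 0 0.003 0.002 0.5; 40 0 0 0 0.003 0.002 0.5; 44 0 0 0 0.003 0.002 0.5; 46 0 0 0 0.003 0.002 0.5; 47 0 0 0 0.003 0.002 0.5; 48 0 0 0 0.003 0.002 0.5; 49 0 0 0 0.003 0.002 0.5; 49 0 0 0 0.003 0.002 0.5"

```text
t: 24.53
tool_pos: [493.5, -79.9, 33.6]
tcp_rot: [0.703, -0.075, 0.703, 0.074]
wrist_force: [-0.5, -0.0, -1.5]
grip_width: 0.684
```

Run:
```python
from h import *
st();c,im=shot("wrist","w21")
```

```text
t 24.53 pos [493.5 -79.9  33.6] yaw 1.781 F [-0.5 -0.  -1.5] g 0.684 q [-0.23  0.15  1.71 -0.    1.29 -2.01]
```

View pics/w21.png

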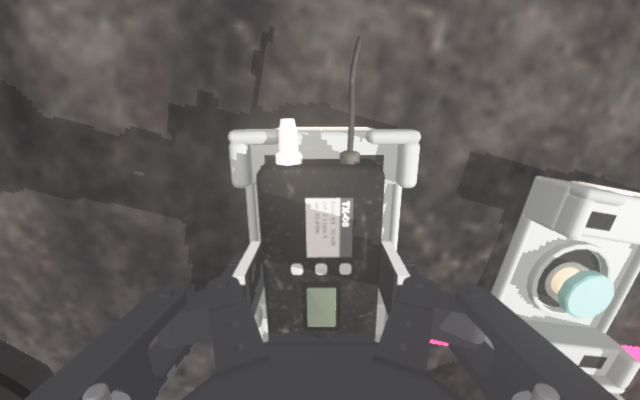

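Emit:
apply_moves --increments "0.5 0 0 0 0 0 0.5; 1 0 0 0 0 0 0.5; 1.5 0 0 0 0 0 0.5; 2 0 0 0 0 0 0.5; 2 0 0 0 0 0 0.5; 2 0 0 0 0 0 0.5; 2 0 0 0 0 0 0.5; 2 0 0 0 0 0 0.5; 2 0 0 0 0 0 0.5; 2 0 0 0 0 0 0.5"

```text
t: 25.42
tool_pos: [493.5, -79.9, 31.6]
tcp_rot: [0.703, -0.075, 0.703, 0.074]
wrist_force: [-0.0, -0.7, -2.7]
grip_width: 0.685
```

Emit:
apply_moves --increments "0.5 0 0 0 0 0 0.5; 1 0 0 0 0 0 0.5; 1 0 0 0 0 0 0.5; 1 0 0 0 0 0 0.5; 1 0 0 0 0 0 0.5; 1 0 0 0 0 0 0.5; 1 0 0 0 0 0 0.5; 1 0 0 0 0 0 0.5; 1 0 0 0 0 0 0.5; 1 0 0 0 0 0 0.5"

```text
t: 26.25
tool_pos: [493.6, -79.9, 31.3]
tcp_rot: [0.703, -0.075, 0.703, 0.074]
wrist_force: [-4.9, 0.5, 5.4]
grip_width: 0.685
```

Contact (+5 N), so I'll release and rise.

Emit:
apply_moves --increments "0 0 0 0 0 0 0.72; 0 0 0 0 0 0 0.78; 0 0 0 0 0 0 0.85; 0 0 0 0 0 0 0.95; 0 0 0 0 0 0 1; -5 0 0 0 0 0 1; -20 0 0 0 0 0 1; -50 0 0 0 0 0 1; -85 0 0 0 0 0 1; -120 0 0 0 0 0 1"

```text
t: 27.08
tool_pos: [493.1, -79.6, 152.6]
tcp_rot: [0.703, -0.074, 0.704, 0.074]
wrist_force: [0.6, 0.2, 0.5]
grip_width: 1.002
```

Run:
```python
from h import *
st();c,im=shot("wrist","w22");inc([500,290,170],1.40)
```

```text
t 27.08 pos [493.1 -79.6 152.6] yaw 1.781 F [0.6 0.2 0.5] g 1.002 q [-0.23  0.02  1.59 -0.    1.53 -2.01]
inc [-10.1 361.4  81. ] [0.381 0.012 0.004] j6 -2.01 j1 -0.23
```

View pics/w22.png

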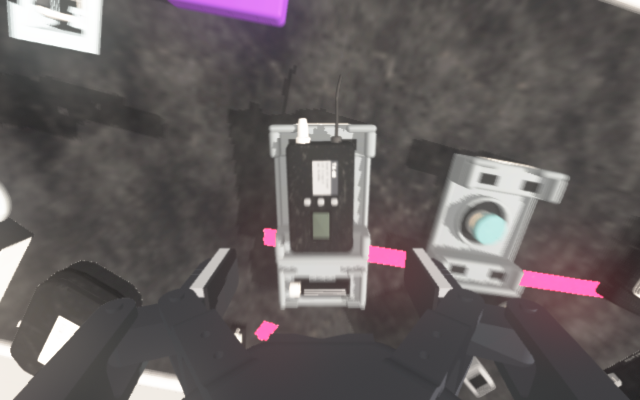

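Plain pack is seated (321,195). Next, the wire pack.

Run:
```python
from h import *
inc([508,308,170],1.35)
```

```text
inc [-10.1 377.3  92.6] [0.431 0.012 0.004] j6 -2.01 j1 -0.23
```

Emit:
apply_moves --increments "-10 38 9 0.04 0 0 1; -10 76 18 0.08 0 0 1; -15 114 27 0.13 0 0 1; -15 152 37 0.17 0 0 1; -15 190 46 0.21 0 0 1; -15 228 55 0.26 0 0 1; -15 266 65 0.3 0 0 1; -15 304 75 0.35 0 0 1; -15 341 84 0.4 0 0 1; -12 377 92 0.43 0 0 1"

```text
t: 27.97
tool_pos: [507.5, 309.8, 172.7]
tcp_rot: [0.708, 0.078, 0.698, -0.079]
wrist_force: [0.9, -0.5, 1.4]
grip_width: 1.0
```

Emit:
apply_moves --increments "0 0 0 0 0 0 1; 0 0 0 0 0 0 1; 0 0 0 0 0 0 1; 0 0 0 0 0 0 1; 0 0 0 0 0 0 1; 0 0 0 0 0 0 1; 0 0 0 0 0 0 1; 0 0 0 0 0 0 1; 0 0 0 0 0 0 1; 0 0 0 0 0 0 1"

```text
t: 28.8
tool_pos: [507.5, 309.7, 172.7]
tcp_rot: [0.708, 0.078, 0.698, -0.079]
wrist_force: [0.2, 0.7, 1.0]
grip_width: 1.001
```

Run:
```python
from h import *
st();c,im=shot("wrist","w23")
Z=cv2.resize(im[80:280,240:400],None,fx=3,fy=3,interpolation=cv2.INTER_CUBIC)
cv2.imwrite("pics/w23c.png",np.clip(Z.astype(float)*2,0,255).astype(np.uint8))
```

```text
t 28.8 pos [507.5 309.7 172.7] yaw 1.349 F [0.2 0.7 1. ] g 1.001 q [ 0.49  0.26  1.28 -0.01  1.59 -0.86]
```

View pics/w23.png

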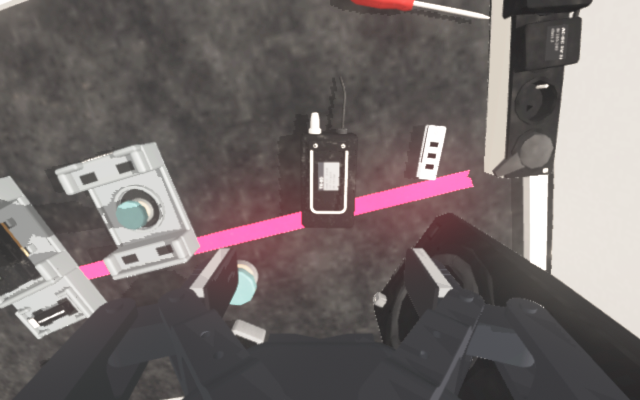

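View pics/w23c.png

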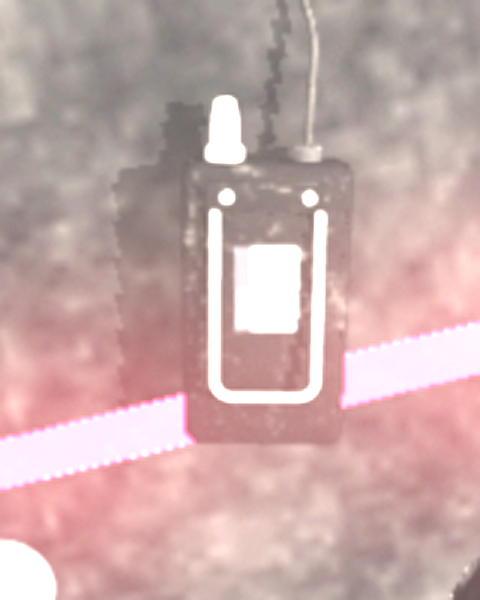

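Run:
```python
from h import *
c,im=load("w23")
q=[(x/3+240,y/3+80) for x,y in [(185,163),(353,160),(341,443),(188,441)]]
P=cast(c,q,20);print(P.round(1)); print([np.linalg.norm(P[i]-P[(i+1)%4]).round(1) for i in range(4)],P.mean(0).round(1))
a=(P[0]+P[1]-P[2]-P[3])/2; print("line",np.arctan2(-a[1],-a[0])); b=P[1]-P[0]+P[2]-P[3];print("jaw",np.arctan2(b[1],b[0]))
q2=[(x/3+240,y/3+80) for x,y in [(213,300),(321,300)]];print(cast(c,q2,28).mean(0))
m=P.mean(0); inc([m[0],m[1],40],1.33)
```

```text
[[452.2 302.3  20. ]
 [463.6 357.8  20. ]
 [563.8 334.6  20. ]
 [550.5 279.3  20. ]]
[np.float64(56.6), np.float64(102.8), np.float64(56.9), np.float64(101.0)] [507.5 318.5  20. ]
line -0.2287503492591389
jaw 1.3508011091608296
[502.6219305  319.43405351  28.        ]
inc [132.7   8.5  -3.7] [ 0.019  0.014 -0.   ] j6 -0.86 j1 0.49
```

Emit:
apply_moves --increments "25 7 -3 0.01 0.012 0 1; 50 7 -3 0.01 0.012 0 1; 75 7 -3 0.01 0.012 0 1; 100 7 -3 0.01 0.012 0 1; 120 7 -3 0.01 0.012 0 1; 130 7 -3 0.01 0.012 0 1; 132 7 -3 0.01 0.012 0 1; 132 7 -3 0.01 0.012 0 1; 132 7 -3 0.01 0.012 0 1; 132 7 -3 0.01 0.012 0 1"

```text
t: 29.68
tool_pos: [508.8, 317.4, 42.6]
tcp_rot: [0.704, 0.082, 0.701, -0.081]
wrist_force: [-0.6, 0.9, 1.7]
grip_width: 1.003
```

Run:
```python
from h import *
st();c,im=shot("wrist","w24");inc([507.5,317,3],1.342)
```

```text
t 29.68 pos [508.8 317.4  42.6] yaw 1.339 F [-0.6  0.9  1.7] g 1.003 q [ 0.5   0.39  1.39 -0.    1.35 -0.84]
inc [39.4 -0.7 -1.2] [-0.003  0.004 -0.002] j6 -0.84 j1 0.5
```

View pics/w24.png

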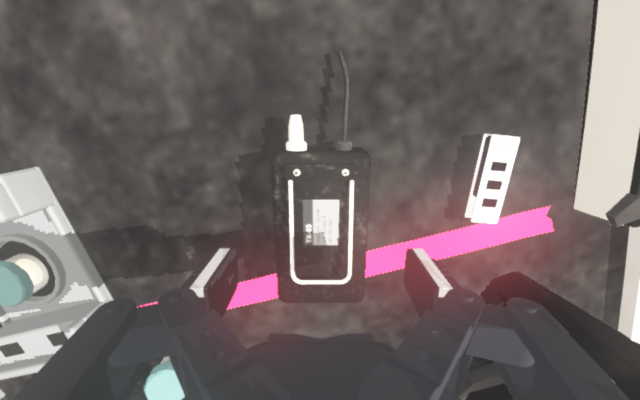

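Run:
```python
from h import *
c,im=load("w1"); print(cast(c,[(441,173),(370,240)],0).round(0),cast(c,[(441,173),(370,240)],150).round(0))
c,im=load("w24"); print(cast(c,[(500,275),(470,220)],0).round(0))
c,im=load("w23"); print(cast(c,[(440,215),(376,320)],0).round(0))
```

```text
[[577. 439.   0.]
 [685. 345.   0.]] [[550. 374. 150.]
 [618. 315. 150.]]
[[580. 439.   0.]
 [530. 420.   0.]]
[[579. 438.   0.]
 [711. 340.   0.]]
```

Emit:
apply_moves --increments "15 -1 -1 0 0.003 0 1; 28 -1 -1 0 0.003 0 1; 35 -1 -1 0 0.003 0 1; 39 -1 -1 0 0.003 0 1; 39 -1 -1 0 0.003 0 1; 39 -1 -1 0 0.003 0 0.5; 39 -1 -1 0 0.003 0 0.5; 39 -1 -1 0 0.003 0 0.5; 39 -1 -1 0 0.003 0 0.5; 39 -1 -1 0 0.003 0 0.5"

```text
t: 30.57
tool_pos: [508.4, 317.1, 4.7]
tcp_rot: [0.703, 0.083, 0.701, -0.081]
wrist_force: [-0.1, 0.3, 6.3]
grip_width: 0.685
```

Run:
```python
from h import *
st();c,im=shot("wrist","w25");s=bot.sense()
for v in (162,): print(rot(s["tcp_rot"]).inv().apply(cast(c,[(262,v),(380,v)],20)-s["tool_pos"]).round(1))
```

```text
t 30.57 pos [508.4 317.1   4.7] yaw 1.339 F [-0.1  0.3  6.3] g 0.685 q [ 0.5   0.44  1.41  0.    1.28 -0.84]
[[-15.5 -26.4 -52.4]
 [-15.3  26.4 -52.4]]
```

View pics/w25.png

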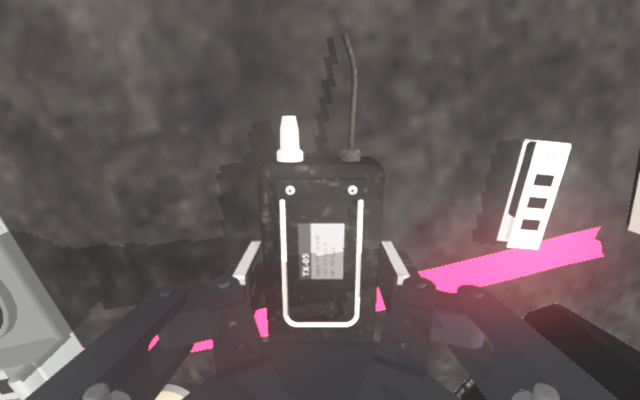

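Emit:
apply_moves --increments "-3 0 0 0 0 0 0.5; -8 0 0 0 0 0 0.5; -18 0 0 0 0 0 0.5; -32 0 0 0 0 0 0.5; -48 0 0 0 0 0 0.5; -62 0 0 0 0 0 0.5; -74 0 0 0 0 0 0.5; -80 0 0 0 0 0 0.5; -80 0 0 0 0 0 0.5; -80 0 0 0 0 0 0.5"

```text
t: 31.45
tool_pos: [508.0, 316.7, 84.5]
tcp_rot: [0.703, 0.083, 0.701, -0.081]
wrist_force: [0.2, -0.0, -1.7]
grip_width: 0.682
```

Run:
```python
from h import *
st();inc([492,96.6,85],1.62)
```

```text
t 31.45 pos [508.  316.7  84.5] yaw 1.339 F [ 0.2 -0.  -1.7] g 0.682 q [ 0.5   0.35  1.36  0.    1.43 -0.84]
inc [  -1.1 -217.9   35. ] [-0.281  0.003 -0.003] j6 -0.84 j1 0.5
```

Emit:
apply_moves --increments "-1 -12 2 -0.02 0 0 0.5; -1 -38 6 -0.05 0 0 0.5; -1 -68 11 -0.09 0 0 0.5; -1 -98 16 -0.13 0 0 0.5; -1 -128 21 -0.17 0 0 0.5; -1 -158 26 -0.21 0 0 0.5; -1 -186 30 -0.24 0 0 0.5; -1 -206 33 -0.265 0 0 0.5; -1 -218 35 -0.28 0 0 0.5; -1 -218 35 -0.28 0 0 0.5"

```text
t: 32.28
tool_pos: [491.2, 94.3, 83.7]
tcp_rot: [0.707, -0.016, 0.707, 0.017]
wrist_force: [-0.8, -0.2, -0.2]
grip_width: 0.681
```

Run:
```python
from h import *
st();c,im=shot("wrist","w26");inc([492,96.6,36],1.62)
```

```text
t 32.28 pos [491.2  94.3  83.7] yaw 1.617 F [-0.8 -0.2 -0.2] g 0.681 q [ 0.11  0.08  1.67  0.    1.39 -1.5 ]
inc [47.9  0.9  0.6] [-0.003  0.001 -0.003] j6 -1.5 j1 0.12
```

View pics/w26.png

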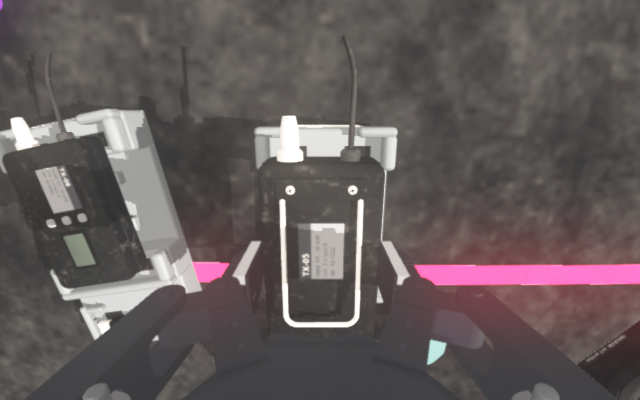

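Emit:
apply_moves --increments "12 1 0 -0.003 0 0 0.5; 24 1 0 -0.003 0 0 0.5; 33 1 0 -0.003 0 0 0.5; 39 1 0 -0.003 0 0 0.5; 43 1 0 -0.003 0 0 0.5; 46 1 0 -0.003 0 0 0.5; 47 1 0 -0.003 0 0 0.5; 48 1 0 -0.003 0 0 0.5; 49 1 0 -0.003 0 0 0.5; 49 1 0 -0.003 0 0 0.5"

```text
t: 33.17
tool_pos: [491.6, 96.7, 35.1]
tcp_rot: [0.708, -0.016, 0.706, 0.018]
wrist_force: [0.2, 0.0, -1.6]
grip_width: 0.682
```

Emit:
apply_moves --increments "0.5 0 0 0 0 0 0.5; 1 0 0 0 0 0 0.5; 1.5 0 0 0 0 0 0.5; 2 0 0 0 0 0 0.5; 2 0 0 0 0 0 0.5; 2 0 0 0 0 0 0.5; 2 0 0 0 0 0 0.5; 2 0 0 0 0 0 0.5; 2 0 0 0 0 0 0.5; 2 0 0 0 0 0 0.5"

```text
t: 34.0
tool_pos: [491.6, 96.8, 33.1]
tcp_rot: [0.708, -0.016, 0.706, 0.018]
wrist_force: [-0.8, -0.0, -1.2]
grip_width: 0.688
```

Run:
```python
from h import *
st();c,im=shot("wrist","w27")
```

```text
t 34.0 pos [491.6  96.8  33.1] yaw 1.62 F [-0.8 -0.  -1.2] g 0.688 q [ 0.12  0.15  1.71  0.    1.28 -1.5 ]
```

View pics/w27.png

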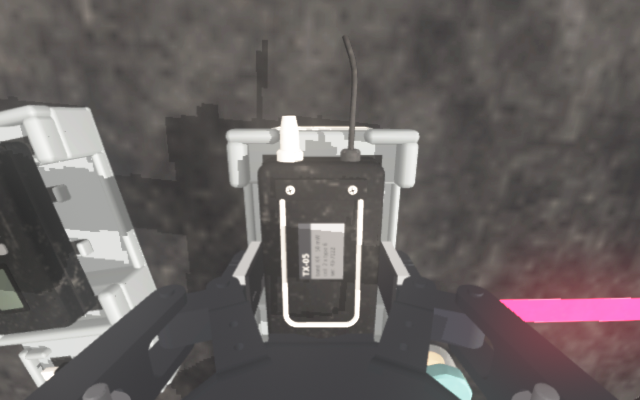

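Well aligned. I'll lower gently until contact.

Emit:
apply_moves --increments "0.3 0 0 0 0 0 0.5; 0.6 0 0 0 0 0 0.5; 1 0 0 0 0 0 0.5; 1.3 0 0 0 0 0 0.5; 1.6 0 0 0 0 0 0.5; 1.6 0 0 0 0 0 0.5; 1.6 0 0 0 0 0 0.5; 1.6 0 0 0 0 0 0.5; 1.6 0 0 0 0 0 0.5; 1.6 0 0 0 0 0 0.5"

```text
t: 34.88
tool_pos: [491.7, 96.8, 32.6]
tcp_rot: [0.708, -0.016, 0.706, 0.018]
wrist_force: [-6.5, -1.4, 9.5]
grip_width: 0.687
```

Contact; release and rise.

Emit:
apply_moves --increments "0 0 0 0 0 0 0.72; 0 0 0 0 0 0 0.78; 0 0 0 0 0 0 0.85; 0 0 0 0 0 0 0.95; 0 0 0 0 0 0 1; -5 0 0 0 0 0 1; -20 0 0 0 0 0 1; -50 0 0 0 0 0 1; -85 0 0 0 0 0 1; -120 0 0 0 0 0 1"

```text
t: 35.72
tool_pos: [490.9, 96.4, 153.9]
tcp_rot: [0.707, -0.016, 0.707, 0.018]
wrist_force: [0.5, -0.2, -0.8]
grip_width: 0.995
```

Emit:
apply_moves --increments "-20 30 0 0 0 0 1; -40 60 0 0 0 0 1; -60 90 0 0 0 0 1; -80 120 0 0 0 0 1; -80 160 0 0 0 0 1; -80 200 0 0 0 0 1; -80 240 -20 0 0 0 1; -80 270 -40 0 0 0 1; -80 300 -60 0 0 0 1; -80 300 -80 0 0 0 1"

```text
t: 36.55
tool_pos: [394.0, 395.7, 234.0]
tcp_rot: [0.707, -0.018, 0.707, 0.02]
wrist_force: [-0.4, -0.3, -0.6]
grip_width: 1.0
```

Run:
```python
from h import *
st();c,im=shot("wrist","w28");c,im=shot("top","t28");c,im2=shot("scene","s28")
cv2.imwrite("pics/t28c.png",cv2.resize(im[120:270,160:420],None,fx=3,fy=3,interpolation=cv2.INTER_CUBIC))
cv2.imwrite("pics/s28c.png",cv2.resize(im2[80:300,250:450],None,fx=2.7,fy=2.7,interpolation=cv2.INTER_CUBIC))
```

```text
t 36.55 pos [394.  395.7 234. ] yaw 1.624 F [-0.4 -0.3 -0.6] g 1.0 q [ 0.72  0.14  1.3   0.    1.7  -0.9 ]
```

View pics/t28c.png

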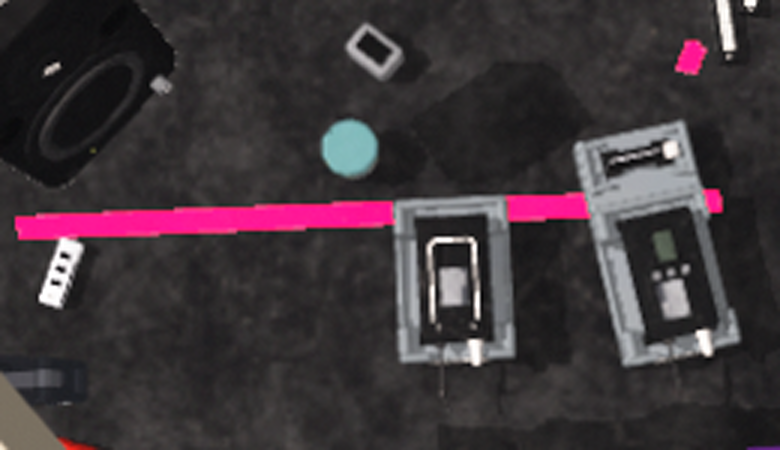

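View pics/s28c.png

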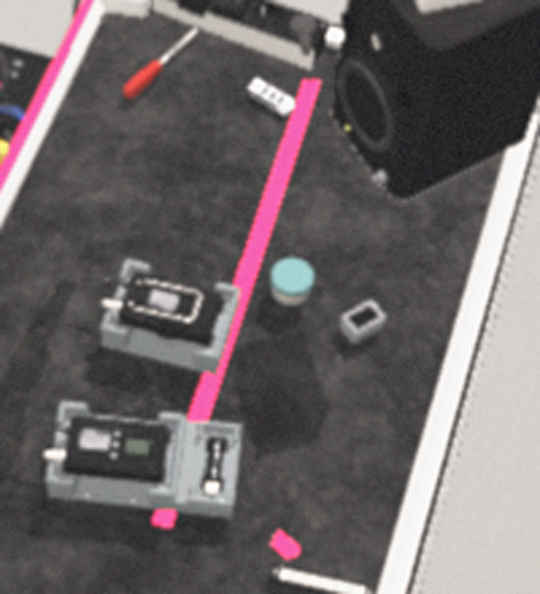

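View pics/w28.png

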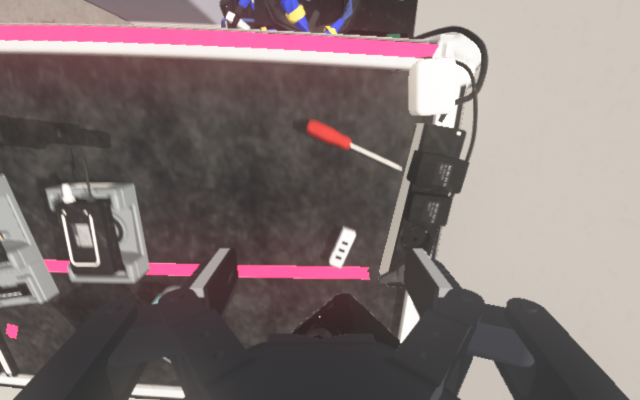

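Run:
```python
from h import *
c,_=load("t28")
for q,o,a in [([(617,220),(690,207),(722,332),(648,345)],(494,-79.8),.2096),([(416,215),(494,212),(494,340),(420,343)],(492,96.6),.049)]:
    P=cast(c,[(x/3+160,y/3+120) for x,y in q],48)[:,:2]; d=P.mean(0)-o; l=(P[0]+P[1]-P[2]-P[3]); x=-np.array([np.cos(a),np.sin(a)]); y=np.array([-x[1],x[0]])
    print("body centre in tray",round(d@x,1),round(d@y,1),"yaw err",round(np.arctan2(l[1],l[0])-a,3),[np.linalg.norm(P[i]-P[(i+1)%4]).round(0) for i in range(4)])
```

```text
body centre in tray 4.0 0.7 yaw err 0.012 [np.float64(61.0), np.float64(105.0), np.float64(61.0), np.float64(105.0)]
body centre in tray 2.3 4.6 yaw err -0.036 [np.float64(64.0), np.float64(105.0), np.float64(60.0), np.float64(105.0)]
```

Run:
```python
from h import *
st(); print(bot.hand_in())
```

```text
t 36.7 pos [395.3 392.5 235.1] yaw 1.622 F [-0.1  0.7  0.8] g 0.999 q [ 0.71  0.14  1.3   0.    1.7  -0.91]
the job is handed in; nothing more can be done
None
```

Both kits are made up and the job is handed in at about 37 s of the 120 s allowed. The hand-in reported no verdict, so the results below are from my own camera checks.

**What I did:** I put the smaller jar in the ear tray's ring and the cell in the mic tray's floor cradle. The receiver went into the deck cradle. Then I lowered the plain pack onto the mic tray and the wire-clip pack onto the ear tray. Each pack was lowered until the wrist force showed contact (about 5 N and 10 N upward), then released.

**Last checks:**
- **Packs:** Both lie on their ledges with the antenna at the gapped end. In the last top view their body centres were about 4 mm off along the tray and 1 mm across (plain), and 2 mm along and 5 mm across (wire). Angles were within 0.04 rad. These come from hand-picked corner pixels, but all are well inside the limits.
- **Cell and jar:** Wrist views showed both seated after release. The packs now cover them, so I could not check them again at the end.
- **Receiver:** It is visible in its cradle in the final top and scene views.
- **Charger and memory stick:** They look unmoved by eye; I did not measure them. I took the white slotted stick beside the wire pack to be the memory stick, from its position and length of about 57 mm.

No check failed. The only disagreement was 2 to 4 mm between the wrist and top cameras, and I used values between the two.

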